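Refill the soup-tablet jar from the middle tray and restack with the empty on top

TASK

Refill the glass counter jar with the red soup tablets, which lie in the dark tray in the middle of the tray stack: unscrew the jar's lid and take it off, lift the sachet trays off the dark tray without tipping them, and put every red tablet into the jar. Then restack: the sachet trays go back on the bottom tray, and the emptied dark tray comes out of the middle and goes on the very top, where I shall see that it wants filling, all nested squarely. Finish by screwing the lid back on, half a turn past where the thread catches is enough, and leave the other things where they stand.

Things in the scene. Friction and masses are not known exactly. Their poses are not given: they have to be found in the camera images.
- tray_low_center (a point): bottom tray of the stack, light wood, holding black sachets that are part of it; 220 mm long (own x), 66 wide, 30 high; point at its centre, 15 mm above its underside. Its lowest 4 mm are a foot, 6 mm smaller all round, that nests inside the walls of the tray beneath with 2 mm play; stacked trays rise 26 mm each. Walls 4 mm; grip it across its width on the long sides
- tray_mid_center (a point): middle tray, dark wood, holding the loose red tablets; built as the bottom tray, 220 x 66 x 30 mm; point at its centre, 15 mm above its underside. Inner floor 8 mm above its underside, inside 212 x 58 mm and 22 mm deep, with four cross ribs 4.5 mm high, 4 mm thick, at x = -85.5, -28.5, 28.5 and 85.5 mm
- tray_up1_center (a point): first upper tray, light wood, with yellow sachets that are part of it, stacked on the dark tray; the same build, 220 x 66 x 30 mm; point at its centre, 15 mm above its underside
- tray_up2_center (a point): second upper tray, light wood, with green sachets that are part of it, stacked on the yellow one; absent in some starts; the same build, 220 x 66 x 30 mm; point at its centre, 15 mm above its underside. Both upper trays can be lifted as one by gripping the lower of them
- tablet0_center (a point): soup tablet wrapped in red foil with a brass-coloured band, an upright drum 28 mm across and 15 mm high; point at its centre; lies in the dark tray; absent in some starts
- tablet1_center (a point): soup tablet wrapped in red foil with a brass-coloured band, an upright drum 28 mm across and 15 mm high; point at its centre; lies in the dark tray; absent in some starts
- tablet2_center (a point): soup tablet wrapped in red foil with a brass-coloured band, an upright drum 28 mm across and 15 mm high; point at its centre; lies in the dark tray; absent in some starts
- jar_mouth (a point): mouth of the glass jar, which is fixed to the counter; point at the centre of its rim, 118.7 mm above the counter. Mouth 47 mm wide inside; below the shoulder the jar is 91 mm across and 77 mm high, inner floor 6 mm up. Neck 35 mm high, 67 mm over its right-hand thread
- lid_knob (a point): knob of the dark wooden screw lid, 33 mm across, 22 high; point at its centre, 47.7 mm over the lid's lower edge (lid 76 mm across). Starts screwed home, point 16 mm over the rim, x axis along jar_mouth's x; anticlockwise from above it rises 9 mm a turn and is free after 10 rad; turns easily, stays where left. Just caught on the thread again, the point is 30 mm over the rim
- timer: red and white wind-up timer, 58 mm across, 46 mm high; origin under its centre; bystander, not part of the job
- small_tin: small green tin, 75 mm across, 58 mm high; origin under its centre; bystander, not part of the job
- spice_jar: spice jar with a black cap and green label, 44 mm across, 96 mm high; origin under its centre; bystander, not part of the job
Not all that is in view belongs to the job. Of the things shaped like the part that bears lid_knob, the dark wooden one is meant.

How it is judged:
By the outcome, as a careful person would: the job done as asked, in the order asked, and still so for the second after the job is handed in, with the robot touching nothing.
Of tablet0, tablet1, tablet2 only 1 to 3 are there at a start; the rules pass over those that are not, and their reading is None.
Of tray_up2, spice_jar only 1 to 2 are there at a start; the rules pass over those that are not, and their reading is None.
At some moment in a run one of tablet0, tablet1, tablet2 may be knocked a few centimetres aside while the robot is not near it.
It also fails if it takes over 210 s, if anything falls off the work surface, if the arm or the gripper's body presses on something with over 40 N, if the wrist force passes 120 N, or if a joint passes its speed limit or range.

ROBOT

A 6-joint arm with a two-finger parallel gripper is mounted at the origin on a cart in front of the work surface, level with it; the furniture and walls round the work are solid. World frame = base frame: x ahead of the robot, y to its left, z up, the work surface at z = 0. Lengths are in mm, angles in rad, forces in N, time in s.
With the tool pointing down it reaches from about 375 to 925 mm from the base axis. Payload 5.7 kg.
Tool frame: the origin (TCP) lies midway between the tips of the shut fingers; the grasp point (between the pads) lies 19 mm behind it (env.grasp_offset is the distance from the TCP to the grasp point, in mm); z points along the fingers, y is the line along which they close (so a half turn about z gives the same grasp; the last joint's range is limited). The gripper opens to 88 mm and grips with 3 to 60 N. Pads are 20 mm wide; open, the fingers measure 115 mm over their backs; the gripper's body (75 mm by 178 mm) begins 61 mm behind the grasp point.
Start: joints at [1.202, 0.359, 1.51, -0, 1.272, -0.115], TCP at [150.644, 580.748, 222.623] pointing down, gripper open.
Joint ranges: [-2.97, 2.97], [-1.01, 2.36], [0.21, 2.38], [-0.96, 4.11], [0.2, 2.71], [-2.98, 2.98]. Speed limits (rad/s): [2.39, 2.39, 3.14, 3.14, 3.14, 3.14].

INTERFACE

Orientations are given as [roll, pitch, yaw] about the fixed x, y, z axes, in that order (R = Rz(yaw) Ry(pitch) Rx(roll)).
In Python, from station import env, viewer, nets gives the robot as it stands.
- The arm moves only by the tool play_rows, never from a script. Its argument "steps" is a list of rows, each a list of 5 numbers: the closure, from 0 (fully open) to 1 (shut), then the shift along the tool's x, y, z in units of 40 mm (1.0 is 40 mm), then the turn about the tool's z in units of 5 degrees (1.0 is 5 degrees). In form: [[grip, tx, ty, tz, yaw], ...]. A call has 1 to 10 rows; each row is the pose to reach, as a shift and turn from the pose commanded when the call began, along the tool's axes at that moment; what a row does not reach only later rows make up. A row lasts 1/12 s, in which the tool goes at most 41.7 mm and 7.16 degrees, less where a joint would pass 70% of its speed; a pose out of reach is approached as far as the arm can. A call with a gripper value outside its range is refused whole. The fingers move at their own pace and stop on an object; the grip force is fixed at half the most. Time passes only in rows, so rows that repeat a pose let the fingers close. It gives the time, the measured TCP pose, the force, the opening and the grip force at its end, in the units of the state.
- env.get_state(): the state, without advancing time (a new reading comes with each control period).
- viewer.read_camera(name): name is "scene" or "top" or "wrist"; returns (picture, depth): 384x512x3 uint8, blue, green, red; 384x512 float32, mm along the optical axis (not along the pixel's ray), 0 where there is no reading.
- viewer.camera_info(name): a dict with "mtx" (3x3 intrinsics, pixels), "world_from_camera" (4x4, takes a point from camera to world coordinates). Camera axes: x right, y down, z forward; pixel columns grow to the right and rows downward; lengths in mm; the calibration is good to about 2 mm. A picture is of the moment at which its call begins: read the wrist's pose just before it. camera_info takes no time and is no camera call; for the wrist camera it gives the pose at the moment of the call.
- env.job_done(): hands the job in; it is judged then, once.
Trained networks look in the newest picture that a camera, given by its name, has taken for a name from the list of things; names that differ only in an ending like _2 or _b are one class to them, and where a whole thing is asked for, a point or a joint stands for the part that bears it (a point fixed in the world has none). Each returns a list of dicts, best first, with "score" (0 to 1); they miss things now and then, are a little off and sometimes report something else, mostly with a low value. They report only what shows in the picture. A call takes as long as a camera call. They do not tell look-alikes from the thing itself.
- nets.search_frame(camera, target): "box" ([left, top, width, height] in pixels, round what is visible of it).
- nets.masks_of(camera, target): "mask" (384x512 bool, what is visible of it) and "box" ([left, top, width, height] in pixels, round what is visible of it).
The state is a dict: "time": time; "qpos": joint angles; "joint_velocities": joint speeds; "effort": joint torques, N m; "eef_pos": TCP position; "tool_rot": TCP orientation; "force": force on the tool from outside, world axes, zero at the start; "torque": the same for the moment, N m; "grip_width": opening from 0.0 (shut) to 1.0 (fully open); "finger_force": force on a finger pad.
Only numpy, scipy, OpenCV 4.12 (cv2) and the standard library are available. Lean on these libraries where they do the work, as an engineer would, in place of code of your own. Each camera call takes 0.05 s, during which the arm holds its last target. There are 200 camera calls.

## Working session

There is one attempt and no reset: what is moved stays moved. The work goes in short steps, Python scripts to look and compute and a tool call to move; the robot and the scene stay as the last step left them, time stands still between calls to the robot, and variables do not carry over. Pictures are saved under pics/ and viewed, at most 14 in all, crops included, and the job is handed in when it is done.

Besides the shell and the picture viewer there is one more tool, called after "Call:" as name(argument=value, ...), one argument or row to a line, values as JSON. play_rows: Moves the arm, as the interface text tells. Its arguments: {"type":"object","properties":{"steps":{"type":"array"}},"required":["steps"]}

```bash
ls; mkdir -p pics; cat > h.py <<'E'
import numpy as np, cv2
from station import env, viewer, nets
def shot(cam, fn=None):
    info=viewer.camera_info(cam); im,d=viewer.read_camera(cam)
    if fn: cv2.imwrite('pics/'+fn,im)
    return im,d,info
def cloud(d,info):
    K=np.array(info['mtx']);T=np.array(info['world_from_camera'])
    v,u=np.mgrid[:d.shape[0],:d.shape[1]]
    P=np.stack([(u-K[0,2])/K[0,0]*d,(v-K[1,2])/K[1,1]*d,d],-1)
    return P@T[:3,:3].T+T[:3,3]
E
python3 - <<'E'
from h import *
s=env.get_state(); print({k:np.round(v,3).tolist() for k,v in s.items()}, env.grasp_offset)
a=[]
for c in ['top','scene']:
    im,d,info=shot(c); np.savez(c+'.npz',im=im,d=d,K=info['mtx'],T=info['world_from_camera']); cv2.imwrite(f'pics/{c}0.png',im)
    P=cloud(d,info); print(c,np.round(np.array(info['world_from_camera'])[:3,3]),info['mtx'][0][0])
    for n in ['tray_low_center','tray_mid_center','tray_up1_center','tray_up2_center','tablet0_center','jar_mouth','lid_knob','timer','small_tin','spice_jar']:
        for m in nets.masks_of(c,n)[:3]:
            M=m['mask']&(d>0); p=P[M]
            if len(p)==0: continue
            zt=np.percentile(p[:,2],95); t=p[p[:,2]>zt-6]
            print(n,round(m['score'],2),m['box'],len(p),'ztop',round(zt,1),np.round(t.mean(0),1),'ext',np.round(np.ptp(t[:,:2],axis=0)))
E
```

```text
pics
{'time': 0.0, 'qpos': [1.202, 0.36, 1.511, 0.0, 1.273, -0.115], 'joint_velocities': [-0.0, 0.001, 0.001, 0.0, -0.0, -0.0], 'effort': [0.001, -51.537, -27.073, 0.068, 0.035, -0.0], 'eef_pos': [150.396, 580.131, 221.811], 'tool_rot': [-3.14, -0.0, 2.888], 'force': [-0.094, -1.152, 0.427], 'torque': [-0.01, -0.017, 0.005], 'finger_force': 0.0, 'grip_width': 1.002} 18.700000000000003
top [ 438.  -44. 1736.] 485.3860133098226
tray_up2_center 0.69 [289.0, 182.2, 25.8, 65.0] 1356 ztop 109.1 [ 577.  -200.   107.6] ext [220.  77.]
tablet0_center 0.2 [236.2, 219.1, 21.2, 28.6] 164 ztop 121.1 [502.7 -17.9 123.4] ext [67. 69.]
jar_mouth 0.63 [240.8, 241.1, 10.1, 6.8] 15 ztop 81.0 [468.3  -5.4  79.2] ext [ 6. 30.]
lid_knob 0.91 [230.9, 222.5, 25.5, 21.2] 424 ztop 148.6 [507.2  -7.3 147.3] ext [30. 29.]
lid_knob 0.81 [362.0, 208.2, 21.0, 22.1] 386 ztop 60.7 [ 570.3 -450.6   59.5] ext [28. 32.]
small_tin 0.96 [151.3, 233.5, 21.5, 23.6] 453 ztop 62.2 [461.9 283.4  59.2] ext [72. 73.]
scene [ 239.  736. 1155.] 410.05078348482436
tray_low_center 0.73 [256.5, 171.9, 58.9, 24.5] 262 ztop 29.9 [ 518
[... 273 characters left out ...]
4.5, 39.4] 1162 ztop 105.9 [ 566.5 -196.3  104. ] ext [223.  82.]
tablet0_center 0.64 [262.1, 260.7, 16.2, 22.4] 289 ztop 45.4 [460.2 172.   44.5] ext [22. 22.]
jar_mouth 0.9 [269.6, 210.4, 21.2, 29.6] 407 ztop 80.3 [496.   28.1  79.4] ext [79. 59.]
jar_mouth 0.17 [247.8, 167.6, 68.6, 23.5] 314 ztop 54.6 [ 556.  -167.4   52.7] ext [216.  54.]
lid_knob 0.86 [271.2, 197.4, 21.3, 23.4] 509 ztop 144.5 [500.2  -2.3 143.4] ext [33. 33.]
lid_knob 0.7 [301.2, 128.6, 19.5, 15.0] 303 ztop 56.8 [ 562.  -445.2   56.5] ext [30. 30.]
timer 0.51 [263.9, 263.1, 15.7, 21.0] 273 ztop 45.6 [460.2 172.   44.5] ext [22. 22.]
small_tin 0.8 [241.2, 288.3, 26.3, 31.2] 672 ztop 57.5 [455.4 287.6  54.4] ext [73. 75.]
```

```bash
python3 - <<'E'
import cv2,numpy as np
a=cv2.imread('pics/top0.png'); b=cv2.imread('pics/scene0.png')
a=a[130:330,110:410]; b=b[90:340,200:400]
A=cv2.resize(a,(800,533)); B=cv2.resize(b,(480,600))
A=cv2.resize(a,(450,300));
c=np.zeros((600,800,3),np.uint8); c[:300,:450]=A; c[:438,450:800]=cv2.resize(b,(350,438))
cv2.imwrite('pics/c0.png',c)
z=np.load('top.npz'); d=z['d'];K=z['K'];T=z['T']
v,u=np.mgrid[:384,:512]; P=np.stack([(u-K[0,2])/K[0,0]*d,(v-K[1,2])/K[1,1]*d,d],-1)@T[:3,:3].T+T[:3,3]
print(T[:3,:3].round(3))
M=(P[...,2]>85)&(P[...,1]<-100)&(P[...,0]>420)&(P[...,0]<720)&(P[...,1]>-320)
p=P[M][:,:2].astype(np.float32); print(len(p),cv2.minAreaRect(p),P[M][:,2].max())
E
```

```text
[[ 0.009 -0.994  0.107]
 [-1.    -0.009 -0.004]
 [ 0.005 -0.107 -0.994]]
1204 ((575.693603515625, -200.6636962890625), (66.63325500488281, 221.0269012451172), 86.59777069091797) 118.26070917260608
```

View pics/c0.png

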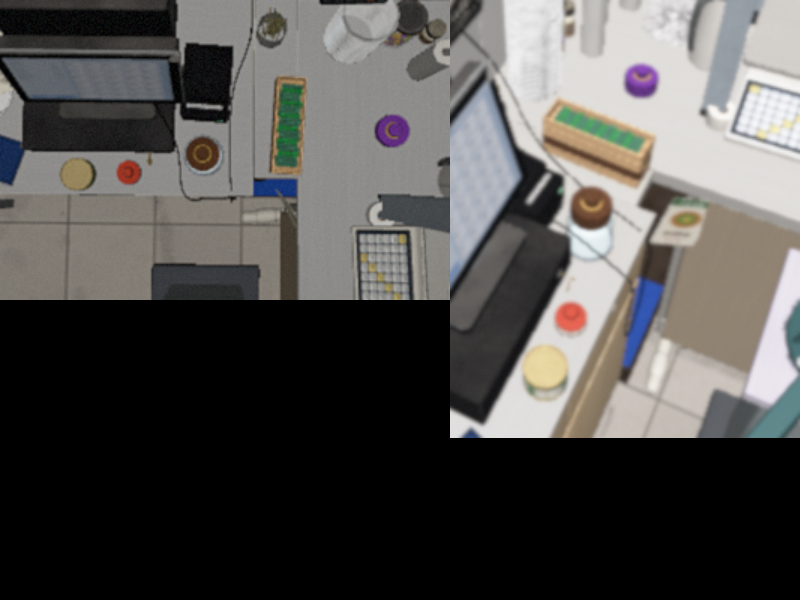

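```bash
python3 - <<'E'
import numpy as np
H={}
for c in ['top','scene']:
    z=np.load(c+'.npz'); d=z['d'];K=z['K'];T=z['T']
    v,u=np.mgrid[:384,:512]; P=(np.stack([(u-K[0,2])/K[0,0]*d,(v-K[1,2])/K[1,1]*d,d],-1)@T[:3,:3].T+T[:3,3])[d>0]
    print(c,'cols y from 320 down by 40 ; rows x from 840 down')
    for x in range(840,320,-40):
        r=[]
        for y in range(320,-600,-40):
            m=(P[:,0]<x)&(P[:,0]>=x-40)&(P[:,1]<y)&(P[:,1]>=y-40)
            r.append('%4d'%np.percentile(P[m,2],95) if m.sum()>2 else '   .')
        print(x,''.join(r))
E
```

```text
top cols y from 320 down by 40 ; rows x from 840 down
840    .   .   .   .   .   . 105   9 543 611 611 587 403 406 412 410 411 405 276 170 167 100   5
800  471 472 470 471 471 470 469   5   6 594 593 122 124 353 367 360 363 355 275 167 164  99 233
760  469 471 470 470 471 470 468 130 130 132 282   5   6   6   7 267 277 279   7   6 228 230 218
720  430 428 431 429 431 431 431 422 130 129 226   7 105 108   8   7   6   7   8   7 227 229   6
680  431 430 431 430 431 431 431 424 125 165   9   6 109 109   8   6   6   6   6   7   7   5   7
640  285 288 287 290 289 288 287 269 119 135   6   7 105 109   6   7   7   7  11  37   6   7  88
600  127 129 128 128 128 139 136 102 102 105   7   7 108 106   7   6   7   7  50  63  39   6  95
560  108 105 108 108 105 106 120 128 131  79   7   6 106 108   7   7   7   6  41  55   8   6  96
520  101 101 102 102 101 100  96 148 150 123   7   7 107 107   7   7   7   6   7   6   8 203 226
480   63  61   8  49  37   7  48 110 122  27   7   5 107 109   5   6   7   5   8   8   7   7 227
440   61  57   7   8   6   5   9   8   6   7   7   2-698   3   6   6   6   6
[... 831 characters left out ...]
1   3   2   1   1  50
600  124 124 125 124 125 153 139  99  98 106   1   2 100 106   .   .   1   1  51  59   .   1  97
560  102 102 102 102 102 102 129 123 125  90   .   3 102 106   .   .   2   2  42  58  35   0  93
520  100 101 100  99 101  99  98 142 145 122   1  88 101 105   .   .   2   2   1   2   1 195 216
480   58  57   2  45  29   2  55 122 122  31   2  87 103 104   1   1   1   3   1   2   1 203 222
440   54  54   1  21   0   0   4   0   0   2   1  -4-159  -1   2   1   1   0 589   1   0  46 219
400    .-815-812-813-813-812-811 -67-320 -53-220-718-716  -4   0   1   2  37 600 594 488 426 393
360    .-811-813-812-813-814-812-815-812-812-803-770-764  -2  -1   2  39  62 595 595 594 424 388
```

```bash
cat >> h.py <<'E'
def plan(x,y,z,yaw=None,dyaw=None):
    s=env.get_state(); p=np.array(s['eef_pos']); c=s['tool_rot'][2]
    D=np.array([x,y,z])-p
    tx=np.array([np.cos(c),np.sin(c),0]);ty=np.array([np.sin(c),-np.cos(c),0])
    o=[D@tx/40,D@ty/40,-D[2]/40]
    q=np.array(s['qpos'])
    if yaw is not None:
        # choose reachable; report turn units (clockwise +)
        dq=None
        q1n=np.arctan2(y,x); q6=q1n+np.pi/2-yaw
        q6=(q6+np.pi)%(2*np.pi)-np.pi
        cur=q1n+np.pi/2-c; k=round((cur-(q[5]+q1n-q[0]))/(2*np.pi)); cur-=2*np.pi*k
        t=np.degrees(q6-cur)/5
    else: t=0
    n=max(np.linalg.norm(D)/41.7,abs(t)*5/7.16)
    print('shift',np.round(o,3),'turn',round(t,2),'rows>=',round(n,1),'| now',np.round(p,1),'yaw',round(c,3),'q6',round(q[5],2),'t',round(s['time'],1))
E
python3 - <<'E'
from h import *
plan(330,285,270,2.888); plan(503,-5,270,2.888)
E
```

```text
shift [-6.197 -6.031 -1.184] turn -0.0 rows>= 8.4 | now [150.7 580.8 222.6] yaw 2.888 q6 -0.12 t 1.1
shift [-12.204 -11.963  -1.184] turn -0.0 rows>= 16.4 | now [150.7 580.8 222.6] yaw 2.888 q6 -0.12 t 1.1
```

Call:
play_rows(
  steps=[
    [0,-6.2,-6.03,-1.18,0],
    [0,-6.2,-6.03,-1.18,0],
    [0,-6.2,-6.03,-1.18,0],
    [0,-6.2,-6.03,-1.18,0],
    [0,-6.2,-6.03,-1.18,0],
    [0,-6.2,-6.03,-1.18,0],
    [0,-6.2,-6.03,-1.18,0],
    [0,-6.2,-6.03,-1.18,0],
    [0,-6.2,-6.03,-1.18,0],
    [0,-6.2,-6.03,-1.18,0],
  ],
)

```text
time: 1.93
eef_pos: [332.1, 282.5, 270.7]
tool_rot: [3.141, 0.002, 2.884]
force: [-0.8, 0.4, 0.2]
grip_width: 1.002
finger_force: 0.0
```

Call:
play_rows(
  steps=[
    [0,-6.0,-5.93,0,0],
    [0,-6.0,-5.93,0,0],
    [0,-6.0,-5.93,0,0],
    [0,-6.0,-5.93,0,0],
    [0,-6.0,-5.93,0,0],
    [0,-6.0,-5.93,0,0],
    [0,-6.0,-5.93,0,0],
    [0,-6.0,-5.93,0,0],
    [0,-6.0,-5.93,0,0],
    [0,-6.0,-5.93,0,0],
  ],
)

```text
time: 2.77
eef_pos: [504.2, -5.9, 269.4]
tool_rot: [3.141, -0.0, 2.885]
force: [-0.8, 0.1, 0.8]
grip_width: 1.002
finger_force: 0.0
```

```bash
cat >> h.py <<'E'
def knob(name='lid_knob',zt=145.7,r=16.5,cam='wrist',fn=None):
    im,d,info=shot(cam,fn); P=cloud(d,info)
    for m in nets.masks_of(cam,name)[:3]:
        M=m['mask']&(d>0); p=P[M]; z=np.percentile(p[:,2],90); t=p[abs(p[:,2]-z)<4][:,:2].astype(np.float32)
        c,rr=cv2.minEnclosingCircle(t)
        print(name,round(m['score'],2),[round(b) for b in m['box']],'top',round(z,1),'c',np.round(c,1),'r',round(rr,1),'mean',t.mean(0).round(1))
    return im,d,info
E
python3 - <<'E'
from h import *
im,d,info=knob(fn='w1.png'); print(np.round(info['world_from_camera'],3))
plan(503,-5,270,-1.1)
E
```

```text
lid_knob 0.8 [0, 245, 24, 27] top 28.8 c [ 558.  -414.4] r 9.3 mean [ 558.4 -413.4]
lid_knob 0.69 [222, 140, 72, 74] top 146.1 c [505.4  -5. ] r 16.4 mean [504.5  -4.7]
[[ 2.54000e-01  9.25000e-01  2.84000e-01  4.26747e+02]
 [ 9.67000e-01 -2.43000e-01 -7.40000e-02  1.44950e+01]
 [ 0.00000e+00  2.93000e-01 -9.56000e-01  4.32311e+02]
 [ 0.00000e+00  0.00000e+00  0.00000e+00  1.00000e+00]]
shift [-0.026 -0.03  -0.015] turn 45.7 rows>= 31.9 | now [502.3  -3.6 269.4] yaw 2.888 q6 -1.46 t 2.9
```

View pics/w1.png

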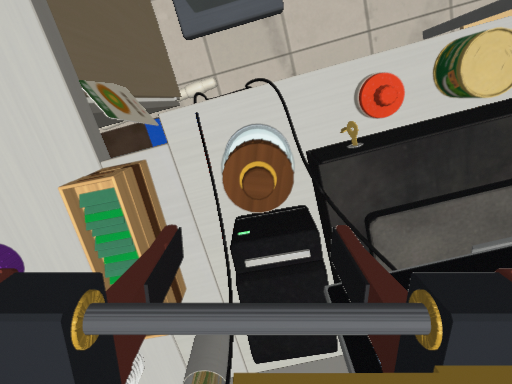

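Call:
play_rows(
  steps=[
    [0,0,0,0,14.2],
    [0,0,0,0,14.2],
    [0,0,0,0,14.2],
    [0,0,0,0,14.2],
    [0,0,0,0,14.2],
    [0,0,0,0,14.2],
    [0,0,0,0,14.2],
    [0,0,0,0,14.2],
    [0,0,0,0,14.2],
    [0,0,0,0,14.2],
  ],
)

```text
time: 3.7
eef_pos: [501.7, -2.3, 269.9]
tool_rot: [-3.141, -0.001, 1.645]
force: [0.1, -0.3, 0.2]
grip_width: 1.002
finger_force: 0.0
```

Call:
play_rows(
  steps=[
    [0,0,0,0,14.2],
    [0,0,0,0,14.2],
    [0,0,0,0,14.2],
    [0,0,0,0,14.2],
    [0,0,0,0,14.2],
    [0,0,0,0,14.2],
    [0,0,0,0,14.2],
    [0,0,0,0,14.2],
    [0,0,0,0,14.2],
    [0,0,0,0,14.2],
  ],
)

```text
time: 4.53
eef_pos: [501.7, -2.3, 269.9]
tool_rot: [-3.141, 0.0, 0.406]
force: [-0.7, -0.3, 0.1]
grip_width: 1.002
finger_force: 0.0
```

Call:
play_rows(
  steps=[
    [0,0,0,0,14.2],
    [0,0,0,0,14.2],
    [0,0,0,0,14.2],
    [0,0,0,0,14.2],
    [0,0,0,0,14.2],
    [0,0,0,0,14.2],
    [0,0,0,0,14.2],
    [0,0,0,0,14.2],
    [0,0,0,0,14.2],
    [0,0,0,0,14.2],
  ],
)

```text
time: 5.37
eef_pos: [501.7, -2.3, 269.9]
tool_rot: [3.142, 0.001, -0.833]
force: [-0.1, 0.5, -0.2]
grip_width: 0.998
finger_force: 0.0
```

```bash
python3 - <<'E'
from h import *
im,d,info=knob(fn='w2.png'); P=cloud(d,info)
plan(505,-5,126.5,-1.1)
z=np.load('top.npz')
# low things in right area / lid place
m=(d>0)&(P[...,0]>430)&(P[...,0]<530)&(P[...,1]<-50)&(P[...,1]>-170)
p=P[m]; 
for y in range(-60,-170,-10):
    r=p[(p[:,1]<y)&(p[:,1]>=y-10)]; print(y,len(r),np.percentile(r[:,2],[5,50,98]).round(1) if len(r) else '')
E
```

```text
lid_knob 0.88 [220, 138, 70, 68] top 146.3 c [505.3  -5.5] r 16.4 mean [506.2  -6.1]
shift [ 0.098 -0.019  3.585] turn 3.11 rows>= 3.4 | now [501.8  -2.6 269.9] yaw -0.828 q6 2.26 t 5.5
-60 3805 [  1.2 367.6 375.4]
-70 1076 [-2.000e-01  3.533e+02  3.667e+02]
-80 525 [-0.5  0.9  2.4]
-90 531 [-0.6  0.9  2.7]
-100 522 [-0.7  0.9  2.5]
-110 543 [-0.6  0.8  2.5]
-120 471 [-2.   0.3  2.1]
-130 446 [-0.9  0.3  1.9]
-140 436 [-1.   0.2  2.2]
-150 460 [-1.   0.4 80.3]
-160 1949 [  0.4  71.8 109. ]
```

Call:
play_rows(
  steps=[
    [0,0.11,-0.02,0.9,1.5],
    [0,0.11,-0.02,1.8,3],
    [0,0.11,-0.02,2.6,3],
    [0,0.11,-0.02,3.3,3],
    [0,0.11,-0.02,3.58,3],
    [0,0.11,-0.02,3.58,3],
    [0,0.11,-0.02,3.58,3],
  ],
)

```text
time: 6.05
eef_pos: [505.7, -6.4, 126.5]
tool_rot: [3.14, 0.001, -1.088]
force: [0.6, 0.3, 0.9]
grip_width: 0.997
finger_force: 0.0
```

Call:
play_rows(
  steps=[
    [1,0,0,0,0],
    [1,0,0,0,0],
    [1,0,0,0,0],
    [1,0,0,0,0],
    [1,0,0,0,0],
    [1,0,0,0,0],
    [1,0,0,0,0],
    [1,0,0,0,0],
  ],
)

```text
time: 6.72
eef_pos: [506.5, -7.6, 126.7]
tool_rot: [3.142, -0.0, -1.092]
force: [0.2, 0.6, -0.4]
grip_width: 0.431
finger_force: 0.0
```

Call:
play_rows(
  steps=[
    [1,0,0,0,0],
    [1,0,0,0,0],
    [1,0,0,0,0],
    [1,0,0,0,0],
    [1,0,0,0,0],
    [1,0,0,0,0],
  ],
)

```text
time: 7.22
eef_pos: [506.4, -7.6, 126.7]
tool_rot: [3.141, -0.0, -1.091]
force: [-0.1, 0.2, 0.0]
grip_width: 0.367
finger_force: 30.0
```

Call:
play_rows(
  steps=[
    [1,0,0,-0.02,-4],
    [1,0,0,-0.02,-4],
    [1,0,0,-0.02,-4],
    [1,0,0,-0.02,-4],
  ],
)

```text
time: 7.55
eef_pos: [506.3, -7.5, 127.2]
tool_rot: [3.141, 0.0, -0.739]
force: [0.5, -0.9, -1.7]
grip_width: 0.37
finger_force: 30.0
```

```bash
python3 - <<'E'
from h import *
s=env.get_state(); print({k:np.round(s[k],2).tolist() for k in ['eef_pos','tool_rot','force','torque','grip_width','finger_force','qpos']})
E
```

```text
{'eef_pos': [506.29, -7.47, 127.25], 'tool_rot': [3.14, 0.0, -0.74], 'force': [0.45, -0.87, -1.72], 'torque': [0.06, 0.16, -0.01], 'grip_width': 0.37, 'finger_force': 30.0, 'qpos': [-0.15, 0.34, 1.82, 0.0, 0.98, 2.16]}
```

Call:
play_rows(
  steps=[
    [1,0,0,0,-1.4],
    [1,0,0,-0.005,-2.8],
    [1,0,0,-0.01,-4.2],
    [1,0,0,-0.014,-5.6],
    [1,0,0,-0.018,-7],
    [1,0,0,-0.022,-8.4],
    [1,0,0,-0.026,-9.8],
    [1,0,0,-0.03,-11.2],
    [1,0,0,-0.034,-12.6],
    [1,0,0,-0.038,-14],
  ],
)

```text
time: 8.38
eef_pos: [507.5, -5.9, 129.1]
tool_rot: [-3.14, -0.003, 0.48]
force: [3.3, 7.3, -1.4]
grip_width: 0.371
finger_force: 30.0
```

Call:
play_rows(
  steps=[
    [1,0,0,-0.004,-1.4],
    [1,0,0,-0.009,-2.8],
    [1,0,0,-0.013,-4.2],
    [1,0,0,-0.017,-5.6],
    [1,0,0,-0.022,-7],
    [1,0,0,-0.026,-8.4],
    [1,0,0,-0.03,-9.8],
    [1,0,0,-0.035,-11.2],
    [1,0,0,-0.039,-12.6],
    [1,0,0,-0.044,-14],
  ],
)

```text
time: 9.22
eef_pos: [505.9, -5.2, 130.4]
tool_rot: [-3.141, -0.004, 1.702]
force: [0.3, 8.0, -1.0]
grip_width: 0.37
finger_force: 30.0
```

Call:
play_rows(
  steps=[
    [1,0,0,-0.004,-1.4],
    [1,0,0,-0.009,-2.8],
    [1,0,0,-0.013,-4.2],
    [1,0,0,-0.017,-5.6],
    [1,0,0,-0.022,-7],
    [1,0,0,-0.026,-8.4],
    [1,0,0,-0.03,-9.8],
    [1,0,0,-0.035,-11.2],
    [1,0,0,-0.039,-12.6],
    [1,0,0,-0.044,-14],
  ],
)

```text
time: 10.05
eef_pos: [504.5, -6.0, 131.8]
tool_rot: [3.14, -0.004, 2.924]
force: [-2.5, 5.4, -1.3]
grip_width: 0.371
finger_force: 30.0
```

Call:
play_rows(
  steps=[
    [1,0,0,-0.004,-1.4],
    [1,0,0,-0.009,-2.8],
    [1,0,0,-0.013,-4.2],
    [1,0,0,-0.017,-5.6],
    [1,0,0,-0.022,-7],
    [1,0,0,-0.026,-8.4],
    [1,0,0,-0.03,-9.8],
    [1,0,0,-0.035,-11.2],
    [1,0,0,-0.039,-12.6],
    [1,0,0,-0.044,-14],
  ],
)

```text
time: 10.88
eef_pos: [505.4, -7.1, 133.8]
tool_rot: [3.139, -0.001, -2.136]
force: [-1.7, 1.0, -0.7]
grip_width: 0.367
finger_force: 30.0
```

Call:
play_rows(
  steps=[
    [0,0,0,0,0],
    [0,0,0,0,0],
    [0,0,0,0,0],
    [0,0,0,0,0],
    [0,0,0,0,1.4],
    [0,0,0,0,2.8],
    [0,0,0,0,4.2],
    [0,0,0,0,5.6],
    [0,0,0,0,7],
    [0,0,0,0,8],
  ],
)

```text
time: 11.72
eef_pos: [506.6, -7.6, 134.4]
tool_rot: [-3.141, 0.0, -2.846]
force: [0.9, -0.7, -0.3]
grip_width: 0.996
finger_force: 0.0
```

Call:
play_rows(
  steps=[
    [0,0,0,0,14],
    [0,0,0,0,14],
    [0,0,0,0,14],
    [0,0,0,0,14],
    [0,0,0,0,14],
    [0,0,0,0,14],
    [0,0,0,0,14],
    [0,0,0,0,14],
    [0,0,0,0,14],
    [0,0,0,0,14],
  ],
)

```text
time: 12.55
eef_pos: [506.7, -7.6, 134.4]
tool_rot: [3.141, 0.0, 2.216]
force: [0.7, 0.4, 0.1]
grip_width: 1.002
finger_force: 0.0
```

Call:
play_rows(
  steps=[
    [0,0,0,0,14],
    [0,0,0,0,14],
    [0,0,0,0,14],
    [0,0,0,0,14],
    [0,0,0,0,14],
    [0,0,0,0,14],
    [0,0,0,0,14],
    [0,0,0,0,14],
    [0,0,0,0,14],
    [0,0,0,0,14],
  ],
)

```text
time: 13.38
eef_pos: [506.7, -7.6, 134.4]
tool_rot: [3.141, -0.0, 0.994]
force: [0.5, 0.1, -0.4]
grip_width: 0.998
finger_force: 0.0
```

Call:
play_rows(
  steps=[
    [0,0,0,0,14],
    [0,0,0,0,14],
    [0,0,0,0,14],
    [0,0,0,0,14],
    [0,0,0,0,14],
    [0,0,0,0,14],
    [0,0,0,0,14],
    [0,0,0,0,14],
    [0,0,0,0,14],
    [0,0,0,0,14],
  ],
)

```text
time: 14.22
eef_pos: [506.7, -7.6, 134.4]
tool_rot: [3.142, -0.0, -0.228]
force: [-0.3, -0.2, -1.5]
grip_width: 1.001
finger_force: 0.0
```

Call:
play_rows(
  steps=[
    [0,0,0,0,8],
    [0,0,0,0,8],
    [0,0,0,0,8],
    [0,0,0,0,8],
    [0,0,0,0,8],
    [0,0,0,0,8],
    [0,0,0,0,8],
  ],
)

```text
time: 14.8
eef_pos: [506.6, -7.6, 134.3]
tool_rot: [-3.141, -0.0, -0.922]
force: [0.1, -0.2, -0.6]
grip_width: 0.998
finger_force: 0.0
```

```bash
sed -i 's/q1n=np.arctan2(y,x);/q1n=np.arctan2(y,x)-np.arcsin(68\/np.hypot(x,y));/' h.py; python3 - <<'E'
from h import *
knob(zt=153); plan(505.5,-5.5,133.5,-0.74)
E
```

```text
lid_knob 0.76 [194, 171, 123, 121] top 152.7 c [507.5  -5.7] r 16.5 mean [508.6  -7.2]
shift [-0.059 -0.011  0.021] turn -2.01 rows>= 1.4 | now [506.6  -7.6 134.3] yaw -0.916 q6 2.34 t 14.9
```

Call:
play_rows(
  steps=[
    [0,-0.04,-0.01,0.025,0],
    [1,-0.04,-0.01,0.025,0],
    [1,-0.04,-0.01,0.025,0],
    [1,-0.04,-0.01,0.025,0],
    [1,-0.04,-0.01,0.025,0],
    [1,-0.04,-0.01,0.025,0],
    [1,-0.04,-0.01,0.025,0],
    [1,-0.04,-0.01,0.025,0],
    [1,-0.04,-0.01,0.025,0],
    [1,-0.04,-0.01,0.025,0],
  ],
)

```text
time: 15.73
eef_pos: [506.0, -6.0, 133.3]
tool_rot: [-3.141, -0.0, -0.917]
force: [-0.1, -0.0, 0.5]
grip_width: 0.367
finger_force: 30.0
```

Call:
play_rows(
  steps=[
    [1,0,0,0,0],
    [1,0,0,0,0],
    [1,0,0,0,0],
    [1,0,0,0,0],
    [1,0,0,0,0],
    [1,0,0,0,-1],
    [1,0,0,-0.006,-2],
    [1,0,0,-0.01,-3],
  ],
)

```text
time: 16.4
eef_pos: [505.5, -6.0, 133.7]
tool_rot: [3.141, 0.001, -0.651]
force: [-0.6, 0.1, 1.6]
grip_width: 0.37
finger_force: 30.0
```

Call:
play_rows(
  steps=[
    [1,0,0,-0.004,-1.4],
    [1,0,0,-0.009,-2.8],
    [1,0,0,-0.013,-4.2],
    [1,0,0,-0.017,-5.6],
    [1,0,0,-0.022,-7],
    [1,0,0,-0.026,-8.4],
    [1,0,0,-0.03,-9.8],
    [1,0,0,-0.035,-11.2],
    [1,0,0,-0.039,-12.6],
    [1,0,0,-0.044,-14],
  ],
)

```text
time: 17.23
eef_pos: [505.6, -6.1, 135.4]
tool_rot: [-3.141, 0.0, 0.572]
force: [-0.4, 0.4, 1.4]
grip_width: 0.369
finger_force: 30.0
```

Call:
play_rows(
  steps=[
    [1,0,0,-0.004,-1.4],
    [1,0,0,-0.009,-2.8],
    [1,0,0,-0.013,-4.2],
    [1,0,0,-0.017,-5.6],
    [1,0,0,-0.022,-7],
    [1,0,0,-0.026,-8.4],
    [1,0,0,-0.03,-9.8],
    [1,0,0,-0.035,-11.2],
    [1,0,0,-0.039,-12.6],
    [1,0,0,-0.044,-14],
  ],
)

```text
time: 18.07
eef_pos: [505.6, -6.1, 137.2]
tool_rot: [-3.141, 0.0, 1.794]
force: [0.3, 1.4, 0.1]
grip_width: 0.368
finger_force: 30.0
```

Call:
play_rows(
  steps=[
    [1,0,0,-0.004,-1.4],
    [1,0,0,-0.009,-2.8],
    [1,0,0,-0.013,-4.2],
    [1,0,0,-0.017,-5.6],
    [1,0,0,-0.022,-7],
    [1,0,0,-0.026,-8.4],
    [1,0,0,-0.03,-9.8],
    [1,0,0,-0.035,-11.2],
    [1,0,0,-0.039,-12.6],
    [1,0,0,-0.044,-14],
  ],
)

```text
time: 18.9
eef_pos: [505.7, -6.0, 139.0]
tool_rot: [3.142, -0.0, 3.016]
force: [-0.0, -0.3, 1.0]
grip_width: 0.364
finger_force: 30.0
```

Call:
play_rows(
  steps=[
    [1,0,0,-0.004,-1.4],
    [1,0,0,-0.009,-2.8],
    [1,0,0,-0.013,-4.2],
    [1,0,0,-0.017,-5.6],
    [1,0,0,-0.022,-7],
    [1,0,0,-0.026,-8.4],
    [1,0,0,-0.03,-9.8],
    [1,0,0,-0.035,-11.2],
    [1,0,0,-0.039,-12.6],
    [1,0,0,-0.044,-14],
  ],
)

```text
time: 19.73
eef_pos: [505.7, -5.9, 140.7]
tool_rot: [3.141, 0.0, -2.046]
force: [0.7, 0.1, 1.5]
grip_width: 0.369
finger_force: 30.0
```

Call:
play_rows(
  steps=[
    [1,0,0,-0.05,0],
    [1,0,0,-0.12,0],
    [1,0,0,-0.2,0],
    [1,0,0,-0.3,0],
  ],
)

```text
time: 20.07
eef_pos: [505.5, -6.0, 152.8]
tool_rot: [3.141, -0.0, -2.054]
force: [0.4, 0.7, -1.5]
grip_width: 0.374
finger_force: 30.0
```

Call:
play_rows(
  steps=[
    [1,0,0,-0.4,0],
    [1,0,0,-0.8,0],
    [1,0,0,-1.2,0],
    [1,0,0,-1.5,0],
    [1,0,0,-1.5,0],
  ],
)

```text
time: 20.48
eef_pos: [507.6, -6.3, 215.5]
tool_rot: [-3.137, 0.002, -2.053]
force: [-0.2, 0.4, -1.5]
grip_width: 0.37
finger_force: 30.0
```

```bash
python3 - <<'E'
from h import *
plan(485,-115,209,0); plan(485,-115,209,3.1416)
E
```

```text
shift [ 2.67  -0.759  0.161] turn 48.47 rows>= 33.9 | now [507.6  -6.3 215.5] yaw -2.053 q6 -2.81 t 20.5
shift [ 2.67  -0.759  0.161] turn 12.47 rows>= 8.7 | now [507.6  -6.3 215.5] yaw -2.053 q6 -2.81 t 20.5
```

Call:
play_rows(
  steps=[
    [1,0.3,-0.1,0,1.4],
    [1,0.8,-0.22,0,2.8],
    [1,1.3,-0.36,0,4.2],
    [1,1.8,-0.5,0,5.6],
    [1,2.3,-0.65,0,7],
    [1,2.67,-0.76,0,8.4],
    [1,2.67,-0.76,0,9.8],
    [1,2.67,-0.76,0,11.2],
    [1,2.67,-0.76,0,12.6],
    [1,2.67,-0.76,0,14],
  ],
)

```text
time: 21.32
eef_pos: [482.8, -114.9, 212.0]
tool_rot: [3.141, -0.001, 3.002]
force: [-0.1, 0.4, -1.0]
grip_width: 0.371
finger_force: 30.0
```

Call:
play_rows(
  steps=[
    [1,0,0,0,1.4],
    [1,0,0,0,2.8],
    [1,0,0,0,4.2],
    [1,0,0,0,5.6],
    [1,0,0,0,7],
    [1,0,0,0,8.4],
    [1,0,0,0,9.8],
    [1,0,0,0,11.2],
    [1,0,0,0,12.6],
    [1,0,0,0,14],
  ],
)

```text
time: 22.15
eef_pos: [482.9, -114.6, 212.0]
tool_rot: [-3.141, -0.0, 1.781]
force: [-0.1, -0.2, -1.4]
grip_width: 0.371
finger_force: 30.0
```

```bash
python3 - <<'E'
from h import *
plan(485,-115,40,1.5708)
E
```

```text
shift [-0.02  0.05  4.3 ] turn 2.41 rows>= 4.1 | now [ 482.9 -114.6  212. ] yaw 1.781 q6 -0.58 t 22.1
```

Call:
play_rows(
  steps=[
    [1,0,0.05,0.9,1],
    [1,0,0.05,1.8,2.4],
    [1,0,0.05,2.7,2.4],
    [1,0,0.05,3.4,2.4],
    [1,0,0.05,3.9,2.4],
    [1,0,0.05,4.15,2.4],
    [1,0,0.05,4.22,2.4],
    [1,0,0.05,4.26,2.4],
    [1,0,0.05,4.3,2.4],
    [1,0,0.05,4.32,2.4],
  ],
)

```text
time: 22.98
eef_pos: [486.4, -114.8, 40.9]
tool_rot: [3.139, 0.001, 1.579]
force: [-0.6, -0.6, -0.6]
grip_width: 0.367
finger_force: 30.0
```

Call:
play_rows(
  steps=[
    [1,0,0,0,0],
    [1,0,0,0,0],
    [1,0,0,0.02,0],
    [1,0,0,0.03,0],
  ],
)

```text
time: 23.32
eef_pos: [485.9, -114.8, 39.9]
tool_rot: [3.14, 0.001, 1.579]
force: [-3.7, -0.1, 15.9]
grip_width: 0.365
finger_force: 30.0
```

Call:
play_rows(
  steps=[
    [0,0,0,0,0],
    [0,0,0,0,0],
    [0,0,0,0,0],
    [0,0,0,0,0],
    [0,0,0,-0.8,0],
    [0,0,0,-1.8,0],
    [0,0,0,-2.8,0],
    [0,0,0,-3.8,0],
    [0,0,0,-4.8,0],
    [0,0,0,-5.3,0],
  ],
)

```text
time: 24.15
eef_pos: [487.1, -115.0, 255.6]
tool_rot: [3.136, 0.002, 1.579]
force: [1.0, -0.2, 0.7]
grip_width: 0.996
finger_force: 0.0
```

```bash
python3 - <<'E'
from h import *
plan(576,-200,260,-0.059)
E
```

```text
shift [-2.144  2.205 -0.11 ] turn 18.77 rows>= 13.1 | now [ 487.1 -115.   255.6] yaw 1.579 q6 -0.38 t 24.1
```

Call:
play_rows(
  steps=[
    [0,-2.14,2.2,-0.1,14],
    [0,-2.14,2.2,-0.1,14],
    [0,-2.14,2.2,-0.1,14],
    [0,-2.14,2.2,-0.1,14],
    [0,-2.14,2.2,-0.1,14],
    [0,-2.14,2.2,-0.1,14],
    [0,-2.14,2.2,-0.1,14],
    [0,-2.14,2.2,-0.1,14],
    [0,-2.14,2.2,-0.1,14],
    [0,-2.14,2.2,-0.1,14],
  ],
)

```text
time: 24.98
eef_pos: [573.8, -199.1, 254.3]
tool_rot: [-3.141, 0.001, 0.351]
force: [-1.1, -0.5, -0.9]
grip_width: 1.002
finger_force: 0.0
```

Call:
play_rows(
  steps=[
    [0,0,0,0,4.8],
    [0,0,0,0,4.8],
    [0,0,0,0,4.8],
    [0,0,0,0,4.8],
    [0,0,0,0,4.8],
    [0,0,0,0,4.8],
  ],
)

```text
time: 25.48
eef_pos: [573.8, -199.2, 254.5]
tool_rot: [-3.141, 0.001, -0.06]
force: [-0.4, -0.4, 0.2]
grip_width: 0.999
finger_force: 0.0
```

```bash
cat >> h.py <<'E'
def rect(P,d,zlo,zhi,x0=430,x1=740,y0=-300,y1=-120):
    M=(d>0)&(P[...,2]>zlo)&(P[...,2]<zhi)&(P[...,0]>x0)&(P[...,0]<x1)&(P[...,1]>y0)&(P[...,1]<y1)
    M=cv2.morphologyEx(M.astype(np.uint8),cv2.MORPH_OPEN,np.ones((3,3)))>0
    p=P[M]; c,(w,h),a=cv2.minAreaRect(p[:,:2].astype(np.float32))
    if w<h: a+=90
    a=(a+90)%180-90
    print('rect c',np.round(c,1),'size',round(max(w,h),1),round(min(w,h),1),'yaw',round(np.radians(a),4),'n',len(p),'zmed',round(float(np.median(p[:,2])),1))
E
python3 - <<'E'
from h import *
im,d,info=shot('wrist','w3.png'); P=cloud(d,info)
for lo,hi in [(100,114),(94,114)]: rect(P,d,lo,hi)
knob()
plan(576,-200,260,-0.059)
E
```

```text
rect c [ 573.6 -199.4] size 219.5 66.2 yaw -0.0581 n 2338 zmed 107.9
rect c [ 573.6 -199.4] size 219.5 66.2 yaw -0.0581 n 8370 zmed 97.9
lid_knob 0.59 [175, 201, 53, 55] top 59.4 c [ 487.7 -116.4] r 16.1 mean [ 488.3 -116.3]
lid_knob 0.55 [408, 123, 75, 64] top 59.0 c [ 568.5 -449.3] r 16.3 mean [ 569.3 -448. ]
shift [ 0.053  0.016 -0.134] turn -0.02 rows>= 0.1 | now [ 573.9 -199.2  254.6] yaw -0.061 q6 1.18 t 25.6
```

View pics/w3.png

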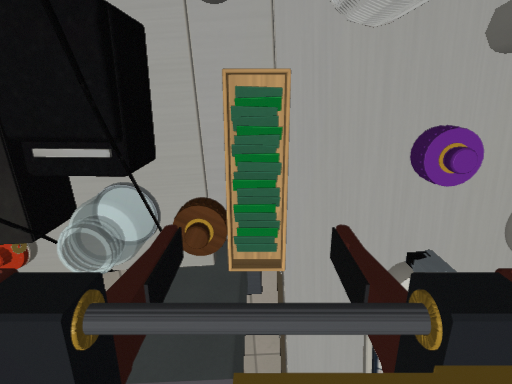

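Call:
play_rows(
  steps=[
    [0,0,0,0.9,0],
    [0,0,0,1.8,0],
    [0,0,0,2.7,0],
    [0,0,0,3.6,0],
    [0,0,0,4.4,0],
    [0,0,0,4.9,0],
    [0,0,0,4.9,0],
    [0,0,0,4.9,0],
  ],
)

```text
time: 26.3
eef_pos: [573.3, -198.9, 57.9]
tool_rot: [-3.141, 0.002, -0.061]
force: [0.2, -0.5, 0.6]
grip_width: 1.001
finger_force: 0.0
```

Call:
play_rows(
  steps=[
    [0,0,0,0,0],
    [1,0,0,0,0],
    [1,0,0,0,0],
    [1,0,0,0,0],
    [1,0,0,0,0],
    [1,0,0,0,0],
    [1,0,0,0,0],
    [1,0,0,0,0],
  ],
)

```text
time: 26.97
eef_pos: [574.7, -199.5, 59.9]
tool_rot: [3.141, -0.002, -0.062]
force: [-0.8, 1.5, 6.5]
grip_width: 0.752
finger_force: 30.0
```

Call:
play_rows(
  steps=[
    [1,0,0,-0.05,0],
    [1,0,0,-0.15,0],
    [1,0,0,-0.3,0],
    [1,0,0,-0.5,0],
    [1,0,0,-0.75,0],
    [1,0,0,-1.0,0],
    [1,0,0,-1.0,0],
    [1,0,0,-1.0,0],
  ],
)

```text
time: 27.63
eef_pos: [574.8, -199.7, 100.0]
tool_rot: [3.141, -0.002, -0.062]
force: [-0.1, 0.3, -3.6]
grip_width: 0.755
finger_force: 30.0
```

```bash
python3 - <<'E'
from h import *
im,d,info=shot('wrist'); P=cloud(d,info)
s=env.get_state(); print(s['force'],s['torque'],s['grip_width'])
rect(P,d,134,160)
plan(590,-325,100,-0.059); plan(590,-325,8,-0.059)
E
```

```text
[ 0.83605197  0.27562572 -3.22302529] [0.0190019  0.16889142 0.0076169 ] 0.7505552117556886
rect c [ 599.2 -201.2] size 168.8 91.0 yaw -0.065 n 38084 zmed 138.3
shift [ 0.587  3.11  -0.019] turn -0.03 rows>= 3.0 | now [ 574.2 -199.4   99.2] yaw -0.062 q6 1.18 t 27.7
shift [0.587 3.11  2.281] turn -0.03 rows>= 3.7 | now [ 574.2 -199.4   99.2] yaw -0.062 q6 1.18 t 27.7
```

Call:
play_rows(
  steps=[
    [1,0.05,0.25,0,0],
    [1,0.14,0.75,0,0],
    [1,0.25,1.35,0,0],
    [1,0.36,1.95,0,0],
    [1,0.48,2.5,0,0],
    [1,0.56,2.95,0,0],
    [1,0.59,3.1,0,0],
    [1,0.59,3.1,0,0],
    [1,0.59,3.1,0,0],
  ],
)

```text
time: 28.43
eef_pos: [589.2, -324.0, 98.0]
tool_rot: [-3.14, 0.001, -0.063]
force: [0.0, 0.1, -3.2]
grip_width: 0.748
finger_force: 30.0
```

Call:
play_rows(
  steps=[
    [1,0,0,0.3,0],
    [1,0,0,0.8,0],
    [1,0,0,1.3,0],
    [1,0,0,1.7,0],
    [1,0,0,2.0,0],
    [1,0,0,2.15,0],
    [1,0,0,2.2,0],
    [1,0,0,2.2,0],
    [1,0,0,2.2,0],
  ],
)

```text
time: 29.18
eef_pos: [590.5, -324.7, 11.5]
tool_rot: [3.141, -0.001, -0.062]
force: [0.2, -0.1, -4.0]
grip_width: 0.754
finger_force: 30.0
```

Call:
play_rows(
  steps=[
    [1,0,0,0.04,0],
    [1,0,0,0.07,0],
    [1,0,0,0.09,0],
    [1,0,0,0.1,0],
    [1,0,0,0.1,0],
  ],
)

```text
time: 29.6
eef_pos: [590.5, -325.0, 8.4]
tool_rot: [3.141, -0.002, -0.062]
force: [-1.3, 1.4, 4.9]
grip_width: 0.755
finger_force: 30.0
```

Call:
play_rows(
  steps=[
    [0,0,0,0,0],
    [0,0,0,0,0],
    [0,0,0,0,0],
    [0,0,0,-0.3,0],
    [0,0,0,-1.2,0],
    [0,0,0,-2.2,0],
    [0,0,0,-3.2,0],
    [0,0,0,-4.2,0],
    [0,0,0,-5,0],
  ],
)

```text
time: 30.35
eef_pos: [590.5, -324.9, 211.2]
tool_rot: [3.14, -0.003, -0.062]
force: [0.1, -0.4, -0.6]
grip_width: 0.996
finger_force: 0.0
```

Call:
play_rows(
  steps=[
    [0,-0.4,-3.12,0,0],
    [0,-0.4,-3.12,0,0],
    [0,-0.4,-3.12,0,0],
    [0,-0.4,-3.12,0,0],
    [0,-0.4,-3.12,0,0],
    [0,-0.4,-3.12,0,0],
  ],
)

```text
time: 30.85
eef_pos: [582.0, -199.3, 207.6]
tool_rot: [3.14, -0.001, -0.061]
force: [0.2, 0.1, 0.0]
grip_width: 1.004
finger_force: 0.0
```

```bash
cat >> h.py <<'E'
def tabs(fn=None):
    im,d,info=shot('wrist',fn); P=cloud(d,info)
    hsv=cv2.cvtColor(im,cv2.COLOR_BGR2HSV)
    M=(((hsv[...,0]<6)|(hsv[...,0]>172))&(hsv[...,1]>130)&(hsv[...,2]>60)&(d>0)&(P[...,1]<-120)&(P[...,1]>-280)&(P[...,0]>440)&(P[...,0]<720)).astype(np.uint8)
    M=cv2.morphologyEx(M,cv2.MORPH_CLOSE,np.ones((5,5)))
    n,L,st,_=cv2.connectedComponentsWithStats(M)
    for i in range(1,n):
        if st[i,4]<60: continue
        p=P[(L==i)&(d>0)]; zt=np.percentile(p[:,2],90); t=p[abs(p[:,2]-zt)<4][:,:2].astype(np.float32)
        c,r=cv2.minEnclosingCircle(t); print('red',st[i].tolist(),'ztop',round(zt,1),'c',np.round(c,1),'r',round(r,1),'mean',t.mean(0).round(1))
    for m in nets.masks_of('wrist','tablet0_center'):
        p=P[m['mask']&(d>0)]
        if len(p): print('net',round(m['score'],2),np.round(m['box']),p.mean(0).round(1))
    return im,d,info,P
E
python3 - <<'E'
from h import *
im,d,info,P=tabs('w4.png')
rect(P,d,50,62); rect(P,d,48,62,y0=-400,y1=-270)
plan(574,-199.3,208)
E
```

```text
red [244, 116, 26, 26, 308] ztop 50.0 c [ 633.4 -202.9] r 13.4 mean [ 633.8 -203. ]
red [242, 170, 24, 24, 272] ztop 50.1 c [ 575.8 -196.1] r 13.7 mean [ 576.6 -196.1]
red [247, 218, 23, 25, 251] ztop 50.2 c [ 515.7 -197.7] r 13.6 mean [ 517.3 -197.7]
net 0.73 [249. 222.  22.  21.] [ 518.1 -197.6   48.1]
net 0.6 [328.  53.  92. 203.] [ 605.4 -328.2   45.5]
rect c [ 584.7 -210.6] size 239.8 170.4 yaw -0.0607 n 3175 zmed 56.1
rect c [ 609.3 -326.1] size 259.7 66.9 yaw -0.0571 n 2980 zmed 55.8
shift [-0.203 -0.014 -0.023] turn 0 rows>= 0.2 | now [ 582.1 -200.4  207.1] yaw -0.063 q6 1.19 t 30.9
```

View pics/w4.png

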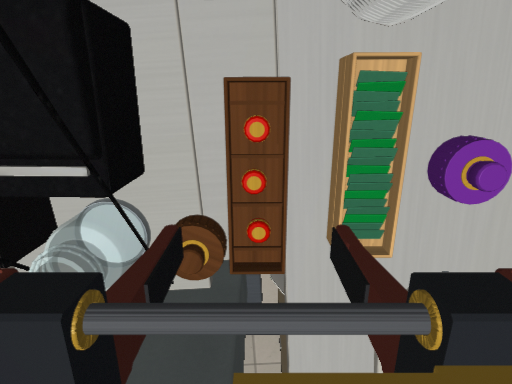

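```bash
python3 - <<'E'
from h import *
plan(633.5,-203,160,1.512); plan(505.6,-6,200,1.512)
E
```

```text
shift [ 1.288 -0.015  1.177] turn -18.04 rows>= 12.6 | now [ 582.1 -200.4  207.1] yaw -0.063 q6 1.19 t 30.9
shift [-2.212 -4.73   0.177] turn -18.04 rows>= 12.6 | now [ 582.1 -200.4  207.1] yaw -0.063 q6 1.19 t 30.9
```

Call:
play_rows(
  steps=[
    [0.5,1.29,-0.015,1.18,-14],
    [0.5,1.29,-0.015,1.18,-14],
    [0.5,1.29,-0.015,1.18,-14],
    [0.5,1.29,-0.015,1.18,-14],
    [0.5,1.29,-0.015,1.18,-14],
    [0.5,1.29,-0.015,1.18,-14],
    [0.5,1.29,-0.015,1.18,-14],
    [0.5,1.29,-0.015,1.18,-14],
    [0.5,1.29,-0.015,1.18,-14],
    [0.5,1.29,-0.015,1.18,-14],
  ],
)

```text
time: 31.78
eef_pos: [633.3, -203.4, 159.1]
tool_rot: [-3.141, 0.0, 1.164]
force: [0.2, 0.2, -0.2]
grip_width: 0.499
finger_force: 0.0
```

Call:
play_rows(
  steps=[
    [0.5,0,0,0,-4.04],
    [0.5,0,0,0,-4.04],
    [0.5,0,0,0,-4.04],
    [0.5,0,0,0,-4.04],
    [0.5,0,0,0,-4.04],
    [0.5,0,0,0,-4.04],
  ],
)

```text
time: 32.28
eef_pos: [633.2, -202.5, 159.3]
tool_rot: [-3.142, 0.0, 1.508]
force: [-0.6, 0.2, -0.2]
grip_width: 0.5
finger_force: 0.0
```

```bash
python3 - <<'E'
from h import *
im,d,info,P=tabs()
print(env.get_state()['grip_width'])
plan(633.5,-203,41,1.512)
E
```

```text
red [180, 170, 29, 29, 383] ztop 50.2 c [ 575.7 -195.8] r 13.8 mean [ 576.4 -194.5]
red [117, 175, 33, 29, 435] ztop 50.0 c [ 515.7 -197.1] r 13.8 mean [ 517.1 -196. ]
red [242, 174, 29, 28, 365] ztop 49.9 c [ 633.3 -202.4] r 13.8 mean [ 633.3 -201. ]
net 0.63 [119. 178.  32.  26.] [ 518.  -195.7   47.9]
net 0.15 [117. 264. 185.  39.] [ 617.4 -306.7   45.5]
0.4984574306712331
shift [-0.024  0.009  2.96 ] turn -0.02 rows>= 2.8 | now [ 633.2 -202.   159.4] yaw 1.51 q6 -0.35 t 32.4
```

Call:
play_rows(
  steps=[
    [0.5,-0.02,0,0.9,0],
    [0.5,-0.02,0,1.8,0],
    [0.5,-0.02,0,2.5,0],
    [0.5,-0.02,0,2.9,0],
    [0.5,-0.02,0,2.95,0],
    [0.5,-0.02,0,2.95,0],
    [0.5,-0.02,0,2.95,0],
  ],
)

```text
time: 32.97
eef_pos: [633.3, -202.5, 41.6]
tool_rot: [-3.142, 0.0, 1.512]
force: [0.3, -0.2, 0.2]
grip_width: 0.497
finger_force: 0.0
```

Call:
play_rows(
  steps=[
    [1,0,0,0,0],
    [1,0,0,0,0],
    [1,0,0,0,0],
    [1,0,0,0,0],
    [1,0,0,0,0],
    [1,0,0,0,0],
  ],
)

```text
time: 33.47
eef_pos: [633.5, -202.5, 42.2]
tool_rot: [3.141, 0.0, 1.512]
force: [-0.2, 0.4, 4.3]
grip_width: 0.306
finger_force: 30.0
```

Call:
play_rows(
  steps=[
    [1,0,0,-0.3,0],
    [1,0,0,-1,0],
    [1,0,0,-1.9,0],
    [1,0,0,-2.8,0],
    [1,0,0,-3.6,0],
    [1,0,0,-4.0,0],
    [1,0,0,-4.0,0],
  ],
)

```text
time: 34.05
eef_pos: [635.8, -203.4, 207.3]
tool_rot: [3.133, 0.003, 1.513]
force: [0.9, -0.1, 0.1]
grip_width: 0.304
finger_force: 30.0
```

```bash
python3 - <<'E'
from h import *
plan(505.6,-6,201,1.51)
plan(505.6,-6,126,1.51)
E
```

```text
shift [ 4.738 -3.537  0.159] turn 0.03 rows>= 5.7 | now [ 635.8 -203.4  207.3] yaw 1.513 q6 -0.35 t 34.0
shift [ 4.738 -3.537  2.034] turn 0.03 rows>= 6.0 | now [ 635.8 -203.4  207.3] yaw 1.513 q6 -0.35 t 34.0
```

Call:
play_rows(
  steps=[
    [1,0.6,-0.4,0,0],
    [1,1.4,-1,0,0],
    [1,2.2,-1.6,0,0],
    [1,3.0,-2.2,0,0],
    [1,3.8,-2.8,0,0],
    [1,4.5,-3.3,0,0],
    [1,4.72,-3.48,0,0],
    [1,4.72,-3.48,0,0],
    [1,4.72,-3.48,0,0],
    [1,4.72,-3.48,0,0],
  ],
)

```text
time: 34.88
eef_pos: [506.4, -6.9, 201.4]
tool_rot: [3.141, 0.001, 1.512]
force: [1.2, 0.3, -0.6]
grip_width: 0.3
finger_force: 30.0
```

```bash
python3 - <<'E'
from h import *
im,d,info=shot('wrist','w5.png')
plan(505.5,-5.7,125,1.51)
E
```

```text
shift [ 0.032 -0.027  1.911] turn 0.02 rows>= 1.8 | now [506.5  -7.  201.4] yaw 1.511 q6 -0.09 t 34.9
```

View pics/w5.png

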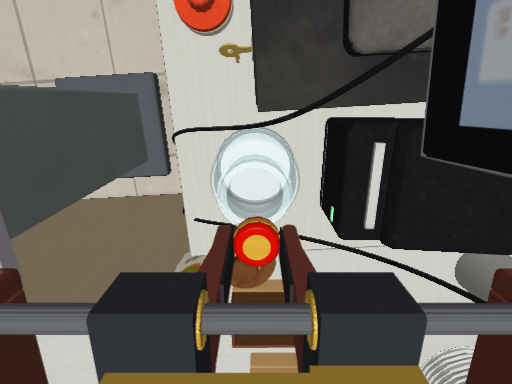

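Call:
play_rows(
  steps=[
    [1,0.03,-0.02,0.6,0],
    [1,0.03,-0.02,1.2,0],
    [1,0.03,-0.02,1.7,0],
    [1,0.03,-0.02,1.9,0],
    [1,0.03,-0.02,1.9,0],
    [1,0.03,-0.02,1.9,0],
    [1,0.03,-0.02,1.9,0],
  ],
)

```text
time: 35.52
eef_pos: [505.7, -5.1, 126.4]
tool_rot: [3.14, 0.0, 1.512]
force: [-0.6, 0.9, -0.6]
grip_width: 0.304
finger_force: 30.0
```

Call:
play_rows(
  steps=[
    [0.5,0,0,0,0],
    [0.5,0,0,0,0],
    [0.5,0,0,0,0],
    [0.5,0,0,0,0],
    [0.5,0,0,0,0],
    [0.5,0,0,-0.6,0],
    [0.5,0,0,-1.3,0],
    [0.5,0,0,-2,0],
    [0.5,0,0,-2,0],
  ],
)

```text
time: 36.27
eef_pos: [507.8, -4.9, 210.5]
tool_rot: [3.133, 0.001, 1.513]
force: [0.7, -0.6, -0.1]
grip_width: 0.499
finger_force: 0.0
```

```bash
python3 - <<'E'
from h import *
im,d,info=shot('wrist','w6.png'); cv2.imwrite('pics/w6c.png',im[80:280,150:350])
print(env.get_state()['grip_width']); plan(575.8,-196,200,1.51)
E
```

```text
0.49612642145694197
shift [-4.673  2.001  0.209] turn 0.03 rows>= 4.9 | now [506.8  -4.7 208.4] yaw 1.513 q6 -0.09 t 36.3
```

View pics/w6c.png

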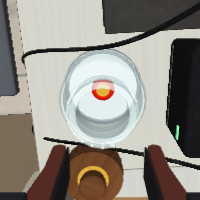

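Call:
play_rows(
  steps=[
    [0.5,-0.8,0.35,0,0],
    [0.5,-1.7,0.75,0,0],
    [0.5,-2.6,1.15,0,0],
    [0.5,-3.5,1.55,0.4,0],
    [0.5,-4.3,1.9,0.8,0],
    [0.5,-4.66,2.02,1.15,0],
    [0.5,-4.66,2.02,1.15,0],
    [0.5,-4.66,2.02,1.15,0],
    [0.5,-4.66,2.02,1.15,0],
  ],
)

```text
time: 37.07
eef_pos: [573.4, -194.2, 159.0]
tool_rot: [-3.14, -0.001, 1.513]
force: [-0.0, 1.2, -0.6]
grip_width: 0.5
finger_force: 0.0
```

```bash
python3 - <<'E'
from h import *
im,d,info,P=tabs()
plan(575.8,-195.9,41.5,1.512)
E
```

```text
red [245, 176, 28, 28, 375] ztop 50.0 c [ 575.8 -195.7] r 13.8 mean [ 575.8 -194.5]
red [181, 178, 29, 31, 383] ztop 50.1 c [ 515.2 -197.4] r 13.7 mean [ 516.2 -195.9]
red [177, 225, 38, 77, 1199] ztop 223.9 c [ 548.3 -181.5] r 3.3 mean [ 548.7 -181.5]
red [299, 225, 37, 77, 1188] ztop 223.8 c [ 601.7 -184.4] r 3.1 mean [ 601.4 -184.6]
shift [-0.047  0.046  2.965] turn 0.02 rows>= 2.8 | now [ 574.1 -193.9  160.1] yaw 1.514 q6 -0.38 t 37.2
```

Call:
play_rows(
  steps=[
    [0.5,-0.04,0.03,0.9,0],
    [0.5,-0.04,0.03,1.8,0],
    [0.5,-0.04,0.03,2.5,0],
    [0.5,-0.04,0.03,2.9,0],
    [0.5,-0.04,0.03,2.95,0],
    [0.5,-0.04,0.03,2.95,0],
    [0.5,-0.04,0.03,2.95,0],
  ],
)

```text
time: 37.75
eef_pos: [576.4, -196.7, 43.1]
tool_rot: [3.14, 0.001, 1.513]
force: [-0.4, 0.2, 0.5]
grip_width: 0.5
finger_force: 0.0
```

Call:
play_rows(
  steps=[
    [1,0,0,0,0],
    [1,0,0,0,0],
    [1,0,0,0,0],
    [1,0,0,0,0],
    [1,0,0,0,0],
    [1,0,0,0,0],
  ],
)

```text
time: 38.25
eef_pos: [576.2, -197.3, 42.9]
tool_rot: [3.14, 0.001, 1.512]
force: [-1.1, 0.9, 6.5]
grip_width: 0.307
finger_force: 30.0
```

Call:
play_rows(
  steps=[
    [1,0,0,-0.3,0],
    [1,0,0,-1,0],
    [1,0,0,-1.9,0],
    [1,0,0,-2.8,0],
    [1,0,0,-3.6,0],
    [1,0,0,-4.0,0],
    [1,0,0,-4.0,0],
    [1,0,0,-4.0,0],
    [1,0,0,-4.0,0],
  ],
)

```text
time: 39.0
eef_pos: [574.4, -196.5, 200.6]
tool_rot: [-3.14, -0.001, 1.512]
force: [-0.8, -0.4, -0.6]
grip_width: 0.31
finger_force: 30.0
```

```bash
python3 - <<'E'
from h import *
plan(505.5,-5.7,201,1.51)
E
```

```text
shift [ 4.662 -1.997 -0.011] turn 0.03 rows>= 4.9 | now [ 574.4 -196.5  200.6] yaw 1.512 q6 -0.38 t 39.0
```

Call:
play_rows(
  steps=[
    [1,0.6,-0.25,0,0],
    [1,1.4,-0.6,0,0],
    [1,2.2,-0.95,0,0],
    [1,3.0,-1.3,0,0],
    [1,3.8,-1.65,0,0],
    [1,4.4,-1.9,0,0],
    [1,4.66,-2.0,0,0],
    [1,4.66,-2.0,0,0],
    [1,4.66,-2.0,0,0],
  ],
)

```text
time: 39.75
eef_pos: [506.1, -6.3, 200.6]
tool_rot: [-3.14, 0.001, 1.514]
force: [0.3, -1.0, 0.0]
grip_width: 0.304
finger_force: 30.0
```

```bash
python3 - <<'E'
from h import *
plan(505.5,-5.7,125,1.51)
E
```

```text
shift [ 0.015 -0.017  1.89 ] turn 0.04 rows>= 1.8 | now [506.1  -6.3 200.6] yaw 1.514 q6 -0.09 t 39.8
```

Then on to T3 (515.4,-197.4): from the jar roughly D=(10,-191).

Call:
play_rows(
  steps=[
    [1,0.015,-0.015,0.6,0],
    [1,0.015,-0.015,1.2,0],
    [1,0.015,-0.015,1.7,0],
    [1,0.015,-0.015,1.88,0],
    [1,0.015,-0.015,1.88,0],
    [1,0.015,-0.015,1.88,0],
    [1,0.015,-0.015,1.88,0],
  ],
)

```text
time: 40.33
eef_pos: [507.0, -6.3, 127.2]
tool_rot: [3.14, 0.0, 1.512]
force: [-0.0, -0.4, -0.1]
grip_width: 0.303
finger_force: 30.0
```

Call:
play_rows(
  steps=[
    [0.5,0,0,0,0],
    [0.5,0,0,0,0],
    [0.5,0,0,0,0],
    [0.5,0,0,0,0],
    [0.5,0,0,0,0],
    [0.5,0,0,-0.6,0],
    [0.5,0,0,-1.3,0],
    [0.5,0,0,-2,0],
    [0.5,0,0,-2,0],
    [0.5,0,0,-2,0],
  ],
)

```text
time: 41.17
eef_pos: [507.1, -5.7, 207.9]
tool_rot: [3.138, 0.0, 1.513]
force: [0.3, 0.3, -0.0]
grip_width: 0.499
finger_force: 0.0
```

Call:
play_rows(
  steps=[
    [0.5,-0.8,0.08,0,0],
    [0.5,-1.7,0.18,0,0],
    [0.5,-2.6,0.28,0,0],
    [0.5,-3.5,0.38,0.4,0],
    [0.5,-4.3,0.48,0.8,0],
    [0.5,-4.77,0.53,1.1,0],
    [0.5,-4.77,0.53,1.1,0],
    [0.5,-4.77,0.53,1.1,0],
    [0.5,-4.77,0.53,1.1,0],
    [0.5,-4.77,0.53,1.1,0],
  ],
)

```text
time: 42.0
eef_pos: [515.7, -196.0, 162.4]
tool_rot: [-3.141, -0.0, 1.514]
force: [-0.0, -0.6, 1.4]
grip_width: 0.501
finger_force: 0.0
```

```bash
python3 - <<'E'
from h import *
im,d,info,P=tabs('w7.png')
plan(515.5,-197.3,41.5,1.512)
E
```

```text
red [231, 161, 29, 28, 377] ztop 49.9 c [ 506.1 -183.4] r 13.6 mean [ 506.7 -182.3]
red [177, 226, 38, 76, 1246] ztop 227.6 c [ 490.6 -183.4] r 3.3 mean [ 491.  -183.3]
red [298, 226, 38, 76, 1213] ztop 227.4 c [ 544.2 -186. ] r 3.4 mean [ 543.7 -186.4]
net 0.62 [234. 162.  26.  28.] [ 506.7 -181.7   48.3]
shift [-0.029 -0.013  3.034] turn 0.02 rows>= 2.9 | now [ 516.1 -196.2  162.9] yaw 1.514 q6 -0.43 t 42.1
```

View pics/w7.png

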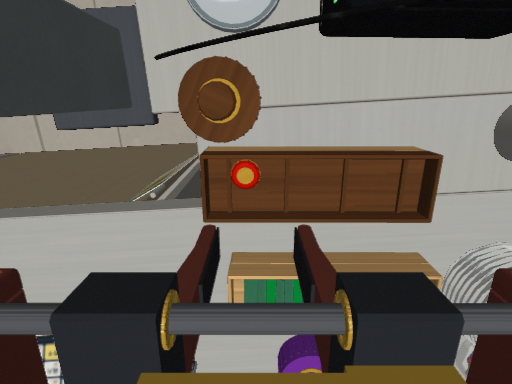

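```bash
python3 - <<'E'
from h import *
plan(506.3,-184,41.8,1.512)
E
```

```text
shift [ 0.29  -0.261  3.027] turn 0.02 rows>= 2.9 | now [ 516.1 -196.2  162.9] yaw 1.514 q6 -0.43 t 42.1
```

Call:
play_rows(
  steps=[
    [0.5,0.29,-0.26,0.5,0],
    [0.5,0.29,-0.26,1.0,0],
    [0.5,0.29,-0.26,1.0,0],
    [0.5,0.29,-0.26,1.8,0],
    [0.5,0.29,-0.26,2.5,0],
    [0.5,0.29,-0.26,2.9,0],
    [0.5,0.29,-0.26,3.0,0],
    [0.5,0.29,-0.26,3.0,0],
    [0.5,0.29,-0.26,3.0,0],
  ],
)

```text
time: 42.85
eef_pos: [507.2, -185.4, 43.5]
tool_rot: [3.14, 0.001, 1.513]
force: [-0.4, -0.6, -0.0]
grip_width: 0.507
finger_force: 0.0
```

Call:
play_rows(
  steps=[
    [1,0,0,0,0],
    [1,0,0,0,0],
    [1,0,0,0,0],
    [1,0,0,0,0],
    [1,0,0,0,0],
    [1,0,0,0,0],
  ],
)

```text
time: 43.35
eef_pos: [507.0, -185.5, 43.4]
tool_rot: [3.14, 0.001, 1.512]
force: [-1.0, 1.0, 7.4]
grip_width: 0.301
finger_force: 30.0
```

Call:
play_rows(
  steps=[
    [1,0,0,-0.3,0],
    [1,0,0,-1,0],
    [1,0,0,-1.9,0],
    [1,0,0,-2.8,0],
    [1,0,0,-3.6,0],
    [1,0,0,-4.0,0],
    [1,0,0,-4.0,0],
    [1,0,0,-4.0,0],
    [1,0,0,-4.0,0],
  ],
)

```text
time: 44.1
eef_pos: [505.2, -184.6, 201.2]
tool_rot: [-3.14, -0.001, 1.512]
force: [-0.2, -0.2, -1.2]
grip_width: 0.306
finger_force: 30.0
```

```bash
python3 - <<'E'
from h import *
plan(505.5,-5.5,201,1.51)
E
```

```text
shift [ 4.471e+00 -2.530e-01  4.000e-03] turn 0.03 rows>= 4.3 | now [ 505.2 -184.6  201.2] yaw 1.512 q6 -0.42 t 44.1
```

Call:
play_rows(
  steps=[
    [1,0.6,-0.03,0,0],
    [1,1.4,-0.08,0,0],
    [1,2.2,-0.13,0,0],
    [1,3.0,-0.17,0,0],
    [1,3.8,-0.21,0,0],
    [1,4.3,-0.24,0,0],
    [1,4.43,-0.25,0,0],
    [1,4.43,-0.25,0,0],
    [1,4.43,-0.25,0,0],
  ],
)

```text
time: 44.85
eef_pos: [505.8, -7.9, 201.2]
tool_rot: [-3.139, 0.001, 1.513]
force: [0.8, -0.8, -1.0]
grip_width: 0.299
finger_force: 30.0
```

Call:
play_rows(
  steps=[
    [1,0,0,0.6,0],
    [1,0,0,1.2,0],
    [1,0,0,1.7,0],
    [1,0,0,1.88,0],
    [1,0,0,1.88,0],
    [1,0,0,1.88,0],
    [1,0,0,1.88,0],
  ],
)

```text
time: 45.43
eef_pos: [507.4, -8.3, 128.0]
tool_rot: [3.14, 0.0, 1.512]
force: [0.5, 0.5, 0.5]
grip_width: 0.3
finger_force: 30.0
```

Call:
play_rows(
  steps=[
    [0.5,0,0,0,0],
    [0.5,0,0,0,0],
    [0.5,0,0,0,0],
    [0.5,0,0,0,0],
    [0.5,0,0,0,0],
    [0.5,0,0,-0.6,0],
    [0.5,0,0,-1.3,0],
    [0.5,0,0,-2,0],
    [0.5,0,0,-2,0],
    [0.5,0,0,-2,0],
  ],
)

```text
time: 46.27
eef_pos: [507.8, -7.7, 208.8]
tool_rot: [3.138, 0.0, 1.513]
force: [-0.4, 0.5, -0.3]
grip_width: 0.5
finger_force: 0.0
```

```bash
python3 - <<'E'
from h import *
im,d,info=shot('wrist'); cv2.imwrite('pics/w8c.png',cv2.resize(im[80:300,150:350],None,fx=2,fy=2))
plan(573.6,-199.4,207,-0.059)
E
```

```text
shift [-4.69   1.951  0.009] turn 18.01 rows>= 12.6 | now [506.6  -7.6 207.4] yaw 1.513 q6 -0.09 t 46.3
```

View pics/w8c.png

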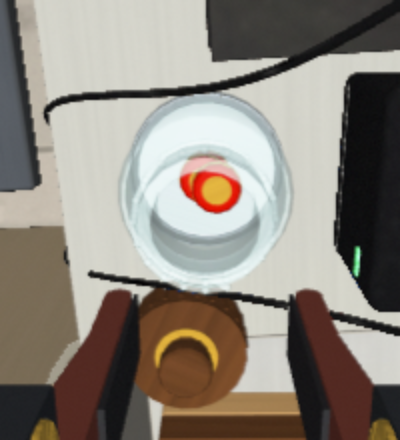

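Call:
play_rows(
  steps=[
    [0,-4.69,1.95,-0.3,14],
    [0,-4.69,1.95,-0.3,14],
    [0,-4.69,1.95,-0.3,14],
    [0,-4.69,1.95,-0.3,14],
    [0,-4.69,1.95,-0.3,14],
    [0,-4.69,1.95,-0.3,14],
    [0,-4.69,1.95,-0.3,14],
    [0,-4.69,1.95,-0.3,14],
    [0,-4.69,1.95,-0.3,14],
    [0,-4.69,1.95,-0.3,14],
  ],
)

```text
time: 47.15
eef_pos: [572.2, -199.1, 216.9]
tool_rot: [-3.139, 0.003, 0.284]
force: [-0.4, 0.2, 0.7]
grip_width: 0.999
finger_force: 0.0
```

Call:
play_rows(
  steps=[
    [0,0,0,0,4],
    [0,0,0,0,4],
    [0,0,0,0,4],
    [0,0,0,0,4],
    [0,0,0,0,4],
    [0,0,0,0,4],
    [0,0,0,0,4],
  ],
)

```text
time: 47.73
eef_pos: [573.1, -199.3, 218.5]
tool_rot: [-3.141, 0.001, -0.056]
force: [0.1, -0.3, 0.1]
grip_width: 1.0
finger_force: 0.0
```

```bash
python3 - <<'E'
from h import *
im,d,info=shot('wrist'); P=cloud(d,info)
rect(P,d,50,62,y0=-255,y1=-158); rect(P,d,50,62,x1=710,y0=-380,y1=-270); rect(P,d,50,62,x1=705,y0=-370,y1=-282)
plan(573.6,-199.4,34,-0.059)
E
```

```text
rect c [ 574.  -199.6] size 220.0 66.1 yaw -0.0586 n 1993 zmed 55.9
rect c [ 588.9 -325.2] size 219.8 67.1 yaw -0.059 n 2516 zmed 56.1
rect c [ 588.9 -325.2] size 219.8 67.1 yaw -0.059 n 2516 zmed 56.1
shift [9.000e-03 1.000e-03 4.618e+00] turn 0.03 rows>= 4.4 | now [ 573.2 -199.3  218.7] yaw -0.057 q6 1.18 t 47.8
```

Call:
play_rows(
  steps=[
    [0,0.02,0,0.9,0],
    [0,0.02,0,1.8,0],
    [0,0.02,0,2.7,0],
    [0,0.02,0,3.6,0],
    [0,0.02,0,4.3,0],
    [0,0.02,0,4.6,0],
    [0,0.02,0,4.66,0],
    [0,0.02,0,4.66,0],
    [0,0.02,0,4.66,0],
  ],
)

```text
time: 48.53
eef_pos: [575.6, -200.1, 34.3]
tool_rot: [3.14, -0.002, -0.058]
force: [0.6, 0.2, 0.1]
grip_width: 0.999
finger_force: 0.0
```

Call:
play_rows(
  steps=[
    [1,0,0,0,0],
    [1,0,0,0,0],
    [1,0,0,0,0],
    [1,0,0,0,0],
    [1,0,0,0,0],
    [1,0,0,0,0],
    [1,0,0,0,0],
    [1,0,0,0,0],
  ],
)

```text
time: 49.2
eef_pos: [574.8, -199.7, 33.8]
tool_rot: [3.141, -0.001, -0.058]
force: [-0.9, 0.7, 7.9]
grip_width: 0.75
finger_force: 30.0
```

```bash
python3 - <<'E'
from h import *
s=env.get_state();p=np.array(s['eef_pos']);print(s['force'])
plan(*(p+[14.9,-125.6,60]),-0.059)
E
```

```text
[-0.89564076  0.69561268  7.85905366]
shift [ 0.555  3.113 -1.5  ] turn 0.01 rows>= 3.4 | now [ 574.8 -199.7   33.8] yaw -0.058 q6 1.18 t 49.2
```

Call:
play_rows(
  steps=[
    [1,0,0,-0.05,0],
    [1,0,0,-0.15,0],
    [1,0,0,-0.35,0],
    [1,0,0,-0.65,0],
    [1,0,0,-1.0,0],
    [1,0,0,-1.3,0],
    [1,0,0,-1.5,0],
    [1,0,0,-1.5,0],
  ],
)

```text
time: 49.87
eef_pos: [575.7, -200.2, 95.3]
tool_rot: [3.14, -0.004, -0.058]
force: [0.6, 0.3, -1.7]
grip_width: 0.749
finger_force: 30.0
```

Call:
play_rows(
  steps=[
    [1,0.04,0.25,0,0],
    [1,0.13,0.75,0,0],
    [1,0.24,1.35,0,0],
    [1,0.35,1.95,0,0],
    [1,0.45,2.5,0,0],
    [1,0.53,2.95,0,0],
    [1,0.555,3.11,0,0],
    [1,0.555,3.11,0,0],
    [1,0.555,3.11,0,0],
    [1,0.555,3.11,0,0],
  ],
)

```text
time: 50.7
eef_pos: [588.4, -323.6, 92.1]
tool_rot: [-3.14, 0.002, -0.058]
force: [-0.2, 0.2, -1.7]
grip_width: 0.745
finger_force: 30.0
```

Call:
play_rows(
  steps=[
    [1,0,0,0.2,0],
    [1,0,0,0.45,0],
    [1,0,0,0.6,0],
    [1,0,0,0.65,0],
    [1,0,0,0.65,0],
    [1,0,0,0.65,0],
    [1,0,0,0.65,0],
    [1,0,0,0.65,0],
  ],
)

```text
time: 51.37
eef_pos: [589.4, -325.2, 67.2]
tool_rot: [3.141, -0.001, -0.058]
force: [-0.6, 0.4, -1.5]
grip_width: 0.752
finger_force: 30.0
```

```bash
python3 - <<'E'
from h import *
im,d,info=shot('wrist','w9.png'); P=cloud(d,info)
cv2.imwrite('pics/w9.png',im)
s=env.get_state();print(s['force'])
plan(589.7,-325.3,59.8,-0.058)
E
```

```text
[-0.45226501  0.14454319 -1.94197293]
shift [0.008 0.002 0.184] turn -0.0 rows>= 0.2 | now [ 589.4 -325.2   67.2] yaw -0.058 q6 1.02 t 51.4
```

View pics/w9.png

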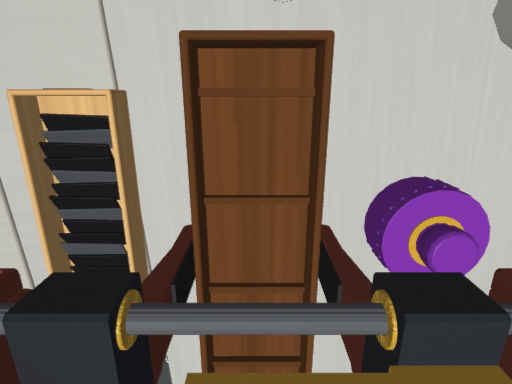

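Call:
play_rows(
  steps=[
    [1,0,0,0.04,0],
    [1,0,0,0.08,0],
    [1,0,0,0.12,0],
    [1,0,0,0.16,0],
    [1,0,0,0.18,0],
    [1,0,0,0.19,0],
    [1,0,0,0.19,0],
  ],
)

```text
time: 52.0
eef_pos: [589.1, -325.0, 60.3]
tool_rot: [3.141, -0.0, -0.058]
force: [-3.2, 2.3, 7.7]
grip_width: 0.745
finger_force: 30.0
```

Call:
play_rows(
  steps=[
    [0,0,0,0,0],
    [0,0,0,0,0],
    [0,0,0,0,0],
    [0,0,0,0,0],
    [0,0,0,-0.5,0],
    [0,0,0,-1.4,0],
    [0,0,0,-2.4,0],
    [0,0,0,-3.4,0],
    [0,0,0,-4.2,0],
    [0,0,0,-4.2,0],
  ],
)

```text
time: 52.83
eef_pos: [592.9, -327.5, 235.4]
tool_rot: [3.135, -0.011, -0.058]
force: [1.1, -0.5, 0.1]
grip_width: 0.999
finger_force: 0.0
```

```bash
python3 - <<'E'
from h import *
im,d,info=shot('wrist','w10.png'); P=cloud(d,info)
rect(P,d,76,90,x1=710,y0=-380,y1=-270); rect(P,d,24,36,x0=400,y0=-250,y1=-162);rect(P,d,24,36,x0=400,y0=-242,y1=-162)
plan(589,-325.1,7.5,-0.059)
E
```

```text
rect c [ 589.  -325.2] size 219.5 66.2 yaw -0.0589 n 2180 zmed 82.4
rect c [ 574.6 -199.8] size 218.4 66.9 yaw -0.0558 n 1577 zmed 29.8
rect c [ 574.6 -199.8] size 218.4 66.9 yaw -0.0558 n 1577 zmed 29.8
shift [-0.066 -0.034  5.61 ] turn 0.01 rows>= 5.4 | now [ 591.6 -326.6  231.9] yaw -0.058 q6 1.02 t 52.9
```

Call:
play_rows(
  steps=[
    [0,0,0,0.9,0],
    [0,0,0,1.9,0],
    [0,0,0,2.9,0],
    [0,0,0,3.9,0],
    [0,0,0,4.7,0],
    [0,0,0,5.3,0],
    [0,0,0,5.5,0],
    [0,0,0,5.5,0],
    [0,0,0,5.5,0],
    [0,0,0,5.5,0],
  ],
)

```text
time: 53.72
eef_pos: [590.2, -325.7, 8.6]
tool_rot: [3.14, -0.002, -0.058]
force: [0.1, -0.1, 0.6]
grip_width: 1.001
finger_force: 0.0
```

Call:
play_rows(
  steps=[
    [1,0,0,0,0],
    [1,0,0,0,0],
    [1,0,0,0,0],
    [1,0,0,0,0],
    [1,0,0,0,0],
    [1,0,0,0,0],
    [1,0,0,0,0],
    [1,0,0,0,0],
  ],
)

```text
time: 54.38
eef_pos: [589.6, -325.2, 8.2]
tool_rot: [3.141, -0.001, -0.058]
force: [-0.7, 1.2, 5.5]
grip_width: 0.752
finger_force: 30.0
```

```bash
python3 - <<'E'
from h import *
s=env.get_state();p=np.array(s['eef_pos']);print(s['force'],s['grip_width'])
plan(*(p+[-14.9,125.5,60]),-0.059)
E
```

```text
[-0.66900931  1.19360482  5.51686368] 0.7524185748070374
shift [-0.555 -3.11  -1.5  ] turn 0.01 rows>= 3.4 | now [ 589.6 -325.2    8.2] yaw -0.058 q6 1.02 t 54.4
```

Call:
play_rows(
  steps=[
    [1,0,0,-0.05,0],
    [1,0,0,-0.15,0],
    [1,0,0,-0.35,0],
    [1,0,0,-0.65,0],
    [1,0,0,-1.0,0],
    [1,0,0,-1.3,0],
    [1,0,0,-1.5,0],
    [1,0,0,-1.5,0],
  ],
)

```text
time: 55.05
eef_pos: [590.6, -326.0, 69.9]
tool_rot: [3.139, -0.004, -0.058]
force: [0.6, -0.7, -4.7]
grip_width: 0.747
finger_force: 30.0
```

Call:
play_rows(
  steps=[
    [1,-0.04,-0.25,0,0],
    [1,-0.13,-0.7,0,0],
    [1,-0.22,-1.25,0,0],
    [1,-0.32,-1.8,0,0],
    [1,-0.42,-2.35,0,0],
    [1,-0.5,-2.8,0,0],
    [1,-0.55,-3.05,0,0],
    [1,-0.555,-3.11,0,0],
    [1,-0.555,-3.11,0,0],
    [1,-0.555,-3.11,0,0],
  ],
)

```text
time: 55.88
eef_pos: [574.8, -200.3, 67.2]
tool_rot: [3.141, -0.001, -0.058]
force: [-0.3, -0.3, -5.4]
grip_width: 0.75
finger_force: 30.0
```

Call:
play_rows(
  steps=[
    [1,0,0,0.2,0],
    [1,0,0,0.45,0],
    [1,0,0,0.6,0],
    [1,0,0,0.65,0],
    [1,0,0,0.65,0],
    [1,0,0,0.65,0],
    [1,0,0,0.65,0],
    [1,0,0,0.65,0],
  ],
)

```text
time: 56.55
eef_pos: [574.5, -199.7, 41.4]
tool_rot: [3.141, -0.001, -0.058]
force: [-0.9, 0.7, -5.7]
grip_width: 0.749
finger_force: 30.0
```

```bash
python3 - <<'E'
from h import *
s=env.get_state();print(s['force'])
plan(574.7,-199.7,34.2,-0.058)
E
```

```text
[-0.88574817  0.67740765 -5.65282759]
shift [0.004 0.    0.181] turn -0.0 rows>= 0.2 | now [ 574.5 -199.7   41.4] yaw -0.058 q6 1.18 t 56.5
```

Call:
play_rows(
  steps=[
    [1,0,0,0.04,0],
    [1,0,0,0.08,0],
    [1,0,0,0.12,0],
    [1,0,0,0.16,0],
    [1,0,0,0.175,0],
    [1,0,0,0.185,0],
    [1,0,0,0.185,0],
  ],
)

```text
time: 57.13
eef_pos: [574.1, -199.4, 33.8]
tool_rot: [3.142, 0.0, -0.058]
force: [-0.2, -0.9, -4.8]
grip_width: 0.751
finger_force: 30.0
```

Call:
play_rows(
  steps=[
    [1,0,0,0.015,0],
    [1,0,0,0.03,0],
    [1,0,0,0.03,0],
    [1,0,0,0.03,0],
  ],
)

```text
time: 57.47
eef_pos: [574.2, -199.5, 33.7]
tool_rot: [3.141, -0.0, -0.058]
force: [-3.8, 1.0, 6.2]
grip_width: 0.748
finger_force: 30.0
```

Seated. Release, rise and check.

Call:
play_rows(
  steps=[
    [0,0,0,0,0],
    [0,0,0,0,0],
    [0,0,0,0,0],
    [0,0,0,0,0],
    [0,0,0,-0.5,0],
    [0,0,0,-1.4,0],
    [0,0,0,-2.4,0],
    [0,0,0,-3.4,0],
    [0,0,0,-4.4,0],
    [0,0,0,-5.2,0],
  ],
)

```text
time: 58.3
eef_pos: [574.9, -199.8, 243.9]
tool_rot: [3.14, -0.003, -0.058]
force: [1.3, -0.5, -0.3]
grip_width: 1.004
finger_force: 0.0
```

Call:
play_rows(
  steps=[
    [0,0,0,0,0],
    [0,0,0,0,0],
    [0,0,0,0,0],
  ],
)

```text
time: 58.55
eef_pos: [573.7, -199.3, 239.9]
tool_rot: [-3.141, 0.001, -0.058]
force: [-0.6, -0.0, 0.2]
grip_width: 0.998
finger_force: 0.0
```

```bash
python3 - <<'E'
from h import *
im,d,info=shot('wrist','w11.png'); P=cloud(d,info)
rect(P,d,100,116)
knob()
plan(487,-115.6,240,1.5708)
E
```

```text
rect c [ 573.3 -199.7] size 218.9 66.2 yaw -0.0577 n 2571 zmed 107.9
lid_knob 0.71 [415, 127, 80, 62] top 59.0 c [ 568.6 -449.5] r 16.4 mean [ 569.3 -448. ]
lid_knob 0.59 [172, 204, 54, 56] top 59.5 c [ 487.3 -115.6] r 16.3 mean [ 488.3 -116.4]
shift [-2.269 -1.955 -0.039] turn -18.67 rows>= 13.0 | now [ 573.1 -199.   238.4] yaw -0.058 q6 1.18 t 58.7
```

View pics/w11.png

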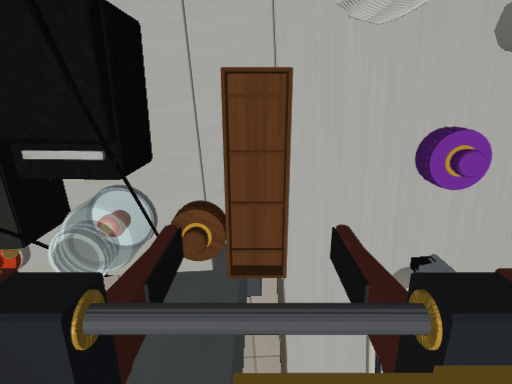

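Call:
play_rows(
  steps=[
    [0,-2.26,-1.95,0,-14],
    [0,-2.26,-1.95,0,-14],
    [0,-2.26,-1.95,0,-14],
    [0,-2.26,-1.95,0,-14],
    [0,-2.26,-1.95,0,-14],
    [0,-2.26,-1.95,0,-14],
    [0,-2.26,-1.95,0,-14],
    [0,-2.26,-1.95,0,-14],
    [0,-2.26,-1.95,0,-14],
    [0,-2.26,-1.95,0,-14],
  ],
)

```text
time: 59.53
eef_pos: [487.6, -116.0, 239.0]
tool_rot: [-3.139, 0.0, 1.17]
force: [0.3, -0.0, 0.5]
grip_width: 1.001
finger_force: 0.0
```

Call:
play_rows(
  steps=[
    [0,0,0,0.5,-4.67],
    [0,0,0,1,-4.67],
    [0,0,0,1,-4.67],
    [0,0,0,1,-4.67],
    [0,0,0,1,-4.67],
    [0,0,0,1,-4.67],
    [0,0,0,1,-4.67],
  ],
)

```text
time: 60.12
eef_pos: [488.3, -116.3, 200.0]
tool_rot: [-3.141, -0.0, 1.57]
force: [0.5, 0.9, 1.1]
grip_width: 1.0
finger_force: 0.0
```

```bash
python3 - <<'E'
from h import *
knob()
plan(487,-115.4,39.5,1.5708)
E
```

```text
lid_knob 0.76 [287, 359, 45, 14] top 19.8 c [ 567.1 -417.3] r 20.6 mean [ 567.2 -413.4]
lid_knob 0.71 [222, 140, 66, 66] top 59.3 c [ 486.8 -115.1] r 16.3 mean [ 486.7 -114. ]
lid_knob 0.39 [231, 230, 234, 75] top 107.4 c [ 573.5 -197.6] r 113.5 mean [ 551.6 -188.2]
shift [ 0.024 -0.038  4.023] turn -0.01 rows>= 3.9 | now [ 488.5 -116.3  200.4] yaw 1.57 q6 -0.37 t 60.2
```

Call:
play_rows(
  steps=[
    [0,0.03,-0.04,0.9,0],
    [0,0.03,-0.04,1.8,0],
    [0,0.03,-0.04,2.7,0],
    [0,0.03,-0.04,3.4,0],
    [0,0.03,-0.04,3.85,0],
    [0,0.03,-0.04,4.0,0],
    [0,0.03,-0.04,4.0,0],
    [0,0.03,-0.04,4.0,0],
    [0,0.03,-0.04,4.0,0],
  ],
)

```text
time: 60.97
eef_pos: [488.1, -115.6, 41.8]
tool_rot: [3.139, 0.001, 1.571]
force: [0.9, -0.8, -0.7]
grip_width: 1.003
finger_force: 0.0
```

Call:
play_rows(
  steps=[
    [1,0,0,0,0],
    [1,0,0,0,0],
    [1,0,0,0,0],
    [1,0,0,0,0],
    [1,0,0,0,0],
    [1,0,0,0,0],
    [1,0,0,0,0],
    [1,0,0,0,0],
    [1,0,0,0,0],
    [1,0,0,0,0],
  ],
)

```text
time: 61.8
eef_pos: [486.8, -115.1, 40.5]
tool_rot: [-3.141, 0.0, 1.571]
force: [-0.2, 0.1, 0.5]
grip_width: 0.369
finger_force: 30.0
```

Call:
play_rows(
  steps=[
    [1,0,0,0,0],
    [1,0,0,0,0],
    [1,0,0,0,0],
  ],
)

```text
time: 62.05
eef_pos: [486.8, -115.1, 40.4]
tool_rot: [-3.141, 0.0, 1.571]
force: [-0.3, 0.3, -0.5]
grip_width: 0.37
finger_force: 30.0
```

Call:
play_rows(
  steps=[
    [1,0,0,-0.3,0],
    [1,0,0,-1.1,0],
    [1,0,0,-2.0,0],
    [1,0,0,-2.9,0],
    [1,0,0,-3.7,0],
    [1,0,0,-4.2,0],
    [1,0,0,-4.25,0],
    [1,0,0,-4.25,0],
    [1,0,0,-4.25,0],
  ],
)

```text
time: 62.8
eef_pos: [486.0, -114.8, 209.2]
tool_rot: [-3.14, -0.001, 1.571]
force: [0.6, -0.8, -1.4]
grip_width: 0.371
finger_force: 30.0
```

Call:
play_rows(
  steps=[
    [1,0.5,0.09,0,-1.4],
    [1,1.1,0.2,0,-2.8],
    [1,1.7,0.3,0,-4.2],
    [1,2.2,0.4,0,-5.6],
    [1,2.6,0.46,0,-7],
    [1,2.73,0.47,0,-8.4],
    [1,2.73,0.47,0,-9.8],
    [1,2.73,0.47,0,-11.2],
    [1,2.73,0.47,0,-12.6],
    [1,2.73,0.47,0,-14],
  ],
)

```text
time: 63.63
eef_pos: [504.0, -5.5, 207.9]
tool_rot: [-3.141, -0.005, 2.799]
force: [0.4, -0.8, -1.2]
grip_width: 0.367
finger_force: 30.0
```

Call:
play_rows(
  steps=[
    [1,0,0,0,-1.4],
    [1,0,0,0,-2.8],
    [1,0,0,0,-4.2],
    [1,0,0,0,-5.6],
    [1,0,0,0,-7],
    [1,0,0,0,-8.4],
    [1,0,0,0,-9.8],
    [1,0,0,0,-11.2],
    [1,0,0,0,-12.6],
    [1,0,0,0,-14],
  ],
)

```text
time: 64.47
eef_pos: [504.0, -5.7, 207.9]
tool_rot: [3.137, -0.003, -2.263]
force: [0.4, -0.2, -1.1]
grip_width: 0.365
finger_force: 30.0
```

```bash
python3 - <<'E'
from h import *
plan(505.6,-5.9,141.4)
E
```

```text
shift [-0.022 -0.033  1.662] turn 0 rows>= 1.6 | now [504.   -5.7 207.9] yaw -2.263 q6 -2.6 t 64.5
```

Call:
play_rows(
  steps=[
    [1,-0.02,-0.03,0.6,0],
    [1,-0.02,-0.03,1.1,0],
    [1,-0.02,-0.03,1.4,0],
    [1,-0.02,-0.03,1.5,0],
    [1,-0.02,-0.03,1.5,0],
    [1,-0.02,-0.03,1.5,0],
    [1,-0.02,-0.03,1.5,0],
    [1,-0.02,-0.03,1.5,0],
  ],
)

```text
time: 65.13
eef_pos: [506.6, -5.9, 150.7]
tool_rot: [3.141, -0.0, -2.269]
force: [-1.5, 0.9, -2.8]
grip_width: 0.367
finger_force: 30.0
```

```bash
python3 - <<'E'
from h import *
plan(505.6,-5.9,141.4)
E
```

```text
shift [0.016 0.018 0.232] turn 0 rows>= 0.2 | now [506.6  -5.9 150.7] yaw -2.269 q6 -2.59 t 65.1
```

Call:
play_rows(
  steps=[
    [1,0.016,0.018,0.06,0],
    [1,0.016,0.018,0.12,0],
    [1,0.016,0.018,0.17,0],
    [1,0.016,0.018,0.21,0],
    [1,0.016,0.018,0.21,0],
    [1,0.016,0.018,0.21,0],
  ],
)

```text
time: 65.63
eef_pos: [506.2, -6.1, 142.0]
tool_rot: [-3.142, -0.0, -2.269]
force: [-0.1, 1.1, -2.7]
grip_width: 0.369
finger_force: 30.0
```

Call:
play_rows(
  steps=[
    [1,0,0,0.015,0],
    [1,0,0,0.02,1.4],
    [1,0,0,0.025,2.8],
    [1,0,0,0.03,4.2],
    [1,0,0,0.034,5.6],
    [1,0,0,0.038,7],
    [1,0,0,0.042,8.4],
    [1,0,0,0.046,9.8],
    [1,0,0,0.05,11.2],
    [1,0,0,0.054,12.6],
  ],
)

```text
time: 66.47
eef_pos: [506.3, -6.4, 140.0]
tool_rot: [-3.141, 0.0, 2.909]
force: [-2.0, 0.4, -2.0]
grip_width: 0.37
finger_force: 30.0
```

Call:
play_rows(
  steps=[
    [1,0,0,0.004,1.4],
    [1,0,0,0.009,2.8],
    [1,0,0,0.013,4.2],
    [1,0,0,0.017,5.6],
    [1,0,0,0.022,7],
    [1,0,0,0.026,8.4],
    [1,0,0,0.03,9.8],
    [1,0,0,0.035,11.2],
    [1,0,0,0.039,12.6],
    [1,0,0,0.044,14],
  ],
)

```text
time: 67.3
eef_pos: [506.2, -6.4, 138.2]
tool_rot: [-3.141, 0.001, 1.687]
force: [-1.3, -0.3, -2.0]
grip_width: 0.369
finger_force: 30.0
```

Call:
play_rows(
  steps=[
    [1,0,0,-0.02,0],
    [1,0,0,-0.04,0],
    [1,0,0,-0.04,0],
  ],
)

```text
time: 67.55
eef_pos: [506.3, -6.2, 139.9]
tool_rot: [3.141, 0.0, 1.697]
force: [-0.7, 1.3, -1.2]
grip_width: 0.371
finger_force: 30.0
```

Call:
play_rows(
  steps=[
    [1,0,0,0.03,0],
    [1,0,0,0.06,0],
    [1,0,0,0.09,0],
    [1,0,0,0.12,0],
    [1,0,0,0.12,0],
  ],
)

```text
time: 67.97
eef_pos: [506.6, -6.1, 136.7]
tool_rot: [3.141, 0.0, 1.694]
force: [-5.4, 1.7, 17.1]
grip_width: 0.367
finger_force: 30.0
```

```bash
python3 - <<'E'
from h import *
s=env.get_state(); print(s['force'],s['torque'])
knob(fn='w12.png')
plan(505.6,-5.9,141.4)
E
```

```text
[-5.35436047  1.67315758 17.14221337] [0.23489644 1.22524515 0.03022204]
lid_knob 0.81 [197, 169, 122, 118] top 155.8 c [507.6  -5.7] r 16.6 mean [507.2  -4.1]
shift [ 0.008 -0.024 -0.117] turn 0 rows>= 0.1 | now [506.6  -6.1 136.7] yaw 1.694 q6 -0.27 t 68.1
```

Call:
play_rows(
  steps=[
    [1,0,0,-0.05,0],
    [1,0,0,-0.1,0],
    [1,0,0,-0.13,0],
    [1,0,0,-0.13,0],
  ],
)

```text
time: 68.4
eef_pos: [506.3, -6.2, 140.2]
tool_rot: [3.142, 0.0, 1.693]
force: [-1.2, -0.4, -1.6]
grip_width: 0.368
finger_force: 30.0
```

Call:
play_rows(
  steps=[
    [1,0.007,-0.015,-0.09,-1.4],
    [1,0.007,-0.015,-0.09,-2.8],
    [1,0.007,-0.015,-0.09,-4.2],
    [1,0.007,-0.015,-0.09,-5.6],
    [1,0.007,-0.015,-0.09,-7],
    [1,0.007,-0.015,-0.09,-8.4],
    [1,0.007,-0.015,-0.09,-9.8],
    [1,0.007,-0.015,-0.09,-11.2],
    [1,0.007,-0.015,-0.09,-12.6],
    [1,0.007,-0.015,-0.09,-14],
  ],
)

```text
time: 69.23
eef_pos: [505.3, -5.9, 143.3]
tool_rot: [-3.142, -0.001, 2.921]
force: [-1.6, 0.3, -2.3]
grip_width: 0.37
finger_force: 29.9
```

Call:
play_rows(
  steps=[
    [1,0,0,0,-1.4],
    [1,0,0,0,-2.8],
    [1,0,0,0,-4.2],
    [1,0,0,0,-5.6],
    [1,0,0,0,-7],
    [1,0,0,0,-8.4],
    [1,0,0,0,-9.8],
    [1,0,0,0,-11.2],
    [1,0,0,0,-12.6],
    [1,0,0,0,-14],
  ],
)

```text
time: 70.07
eef_pos: [505.9, -6.2, 143.6]
tool_rot: [-3.141, -0.0, -2.14]
force: [0.5, 0.3, -1.4]
grip_width: 0.372
finger_force: 29.9
```

```bash
python3 - <<'E'
from h import *
s=env.get_state(); print(s['force'],s['torque'])
plan(505.6,-6.0,141.4)
im,d,info=shot('scene'); cv2.imwrite('pics/s2.png',cv2.resize(im[180:260,240:320],None,fx=6,fy=6,interpolation=cv2.INTER_CUBIC))
E
```

```text
[ 0.50762543  0.28673248 -1.42173122] [0.07962078 0.05052497 0.07514556]
shift [0.001 0.009 0.055] turn 0 rows>= 0.1 | now [505.9  -6.2 143.6] yaw -2.14 q6 -2.72 t 70.1
```

View pics/s2.png

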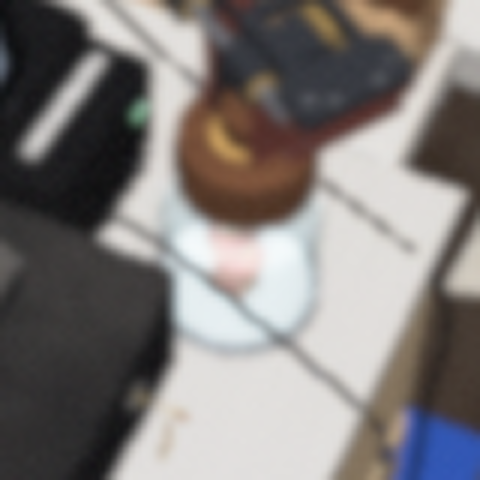

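Call:
play_rows(
  steps=[
    [1,0,0.01,0.03,0],
    [1,0,0.01,0.055,0],
    [1,0,0.01,0.06,0],
    [1,0,0.01,0.06,1.4],
    [1,0,0.01,0.06,2.8],
    [1,0,0.01,0.06,4.2],
    [1,0,0.01,0.06,5.6],
    [1,0,0.01,0.06,7],
    [1,0,0.01,0.06,8.4],
  ],
)

```text
time: 70.87
eef_pos: [505.2, -5.8, 141.3]
tool_rot: [-3.141, -0.0, -2.888]
force: [-0.0, -1.3, -1.1]
grip_width: 0.373
finger_force: 29.9
```

Call:
play_rows(
  steps=[
    [1,0,0,0.01,1.4],
    [1,0,0,0.01,2.8],
    [1,0,0,0.01,4.2],
    [1,0,0,0.01,5.6],
    [1,0,0,0.01,7],
    [1,0,0,0.01,8.4],
  ],
)

```text
time: 71.37
eef_pos: [505.1, -5.7, 140.8]
tool_rot: [-3.141, -0.0, 2.662]
force: [-0.3, 0.3, -1.5]
grip_width: 0.372
finger_force: 29.9
```

Call:
play_rows(
  steps=[
    [1,0.01,0,-0.06,-1.4],
    [1,0.01,0,-0.06,-2.8],
    [1,0.01,0,-0.06,-4.2],
    [1,0.01,0,-0.06,-5.6],
    [1,0.01,0,-0.06,-7],
    [1,0.01,0,-0.06,-8.4],
    [1,0.01,0,-0.06,-9.8],
    [1,0.01,0,-0.06,-11.2],
    [1,0.01,0,-0.06,-12.6],
    [1,0.01,0,-0.06,-14],
  ],
)

```text
time: 72.2
eef_pos: [504.8, -5.6, 143.2]
tool_rot: [-3.141, -0.0, -2.387]
force: [0.3, 0.1, -1.3]
grip_width: 0.37
finger_force: 29.9
```

Call:
play_rows(
  steps=[
    [1,0,0,0,-1.4],
    [1,0,0,0,-2.5],
    [1,0,0,0.06,-2.5],
    [1,0,0,0.06,-2.5],
    [1,0,0,0.06,-2.5],
  ],
)

```text
time: 72.62
eef_pos: [505.5, -5.4, 141.4]
tool_rot: [-3.14, 0.001, -2.177]
force: [0.5, 1.1, 4.6]
grip_width: 0.364
finger_force: 29.9
```

```bash
python3 - <<'E'
from h import *
s=env.get_state(); print(s['force'])
plan(505.65,-6.0,141.4)
E
```

```text
[0.45000302 1.14034179 4.55312656]
shift [ 0.009 -0.011 -0.   ] turn 0 rows>= 0.0 | now [505.5  -5.4 141.4] yaw -2.177 q6 -2.68 t 72.6
```

Call:
play_rows(
  steps=[
    [1,0.005,-0.008,0.008,0.7],
    [1,0.005,-0.008,0.012,1.4],
    [1,0.005,-0.008,0.014,2.1],
    [1,0.005,-0.008,0.016,2.8],
    [1,0.005,-0.008,0.018,3.5],
    [1,0.005,-0.008,0.02,4.2],
  ],
)

```text
time: 73.12
eef_pos: [507.1, -6.3, 141.0]
tool_rot: [-3.138, 0.003, -2.546]
force: [1.8, -0.1, 3.0]
grip_width: 0.374
finger_force: 29.9
```

Call:
play_rows(
  steps=[
    [1,0,0,0.01,1],
    [1,0,0,0.014,2],
    [1,0,0,0.018,3],
    [1,0,0,0.022,4],
    [1,0,0,0.026,5],
    [1,0,0,0.03,6],
    [1,0,0,0.034,7],
    [1,0,0,0.038,8],
    [1,0,0,0.042,9],
    [1,0,0,0.046,10],
  ],
)

```text
time: 73.95
eef_pos: [506.9, -7.3, 139.5]
tool_rot: [-3.14, 0.004, 2.865]
force: [-0.5, -3.6, 5.2]
grip_width: 0.37
finger_force: 29.9
```

```bash
python3 - <<'E'
from h import *
s=env.get_state(); print(s['force'],s['torque'])
plan(505.65,-6.0,141.4)
E
```

```text
[-0.5278493  -3.64246727  5.19184441] [-0.78212832  0.30844072  0.3994727 ]
shift [ 0.04   0.023 -0.047] turn 0 rows>= 0.1 | now [506.9  -7.3 139.5] yaw 2.865 q6 -1.44 t 74.0
```

Call:
play_rows(
  steps=[
    [1,0,0,-0.02,0],
    [1,0,0,-0.04,0],
    [1,0,0,-0.06,0],
    [1,0,0,-0.06,0],
  ],
)

```text
time: 74.28
eef_pos: [504.4, -5.7, 140.4]
tool_rot: [-3.142, -0.001, 2.871]
force: [0.5, -0.0, -1.3]
grip_width: 0.365
finger_force: 29.9
```

Call:
play_rows(
  steps=[
    [1,0,0,-0.03,0],
    [1,0,0,-0.06,0],
    [1,0,0,-0.06,0],
  ],
)

```text
time: 74.53
eef_pos: [504.7, -5.8, 143.1]
tool_rot: [-3.142, -0.001, 2.871]
force: [-0.4, 0.1, -1.8]
grip_width: 0.373
finger_force: 29.9
```

Call:
play_rows(
  steps=[
    [1,-0.02,0,0.04,0],
    [1,-0.02,0,0.075,0],
    [1,-0.02,0,0.08,1.4],
    [1,-0.02,0,0.085,2.8],
    [1,-0.02,0,0.09,4.2],
    [1,-0.02,0,0.095,5.6],
    [1,-0.02,0,0.1,7],
    [1,-0.02,0,0.105,8.4],
    [1,-0.02,0,0.11,9.8],
    [1,-0.02,0,0.115,11.2],
  ],
)

```text
time: 75.37
eef_pos: [505.5, -6.8, 138.6]
tool_rot: [-3.141, 0.001, 1.889]
force: [-0.8, -1.2, 0.8]
grip_width: 0.375
finger_force: 29.9
```

Call:
play_rows(
  steps=[
    [1,0,0,0.004,1.4],
    [1,0,0,0.009,2.8],
    [1,0,0,0.013,4.2],
    [1,0,0,0.017,5.6],
    [1,0,0,0.022,7],
    [1,0,0,0.026,8.4],
    [1,0,0,0.03,9.8],
    [1,0,0,0.035,11.2],
    [1,0,0,0.039,12.6],
    [1,0,0,0.044,14],
  ],
)

```text
time: 76.2
eef_pos: [503.5, -5.9, 136.5]
tool_rot: [-3.139, 0.003, 0.667]
force: [-5.8, 0.6, 6.5]
grip_width: 0.368
finger_force: 29.9
```

Call:
play_rows(
  steps=[
    [1,0,0,0.004,1.4],
    [1,0,0,0.009,2.8],
    [1,0,0,0.013,4.2],
    [1,0,0,0.017,5.6],
    [1,0,0,0.022,7],
    [1,0,0,0.026,8.4],
    [1,0,0,0.03,9.8],
    [1,0,0,0.035,11.2],
    [1,0,0,0.039,12.6],
    [1,0,0,0.044,14],
  ],
)

```text
time: 77.03
eef_pos: [505.3, -5.6, 134.9]
tool_rot: [-3.141, 0.001, -0.556]
force: [-1.7, 2.1, 2.9]
grip_width: 0.369
finger_force: 29.9
```

```bash
python3 - <<'E'
from h import *
s=env.get_state(); print(s['force'],s['torque'])
plan(505.65,-6.0,141.4)
knob()
E
```

```text
[-1.73641724  2.05610349  2.85649894] [0.55787503 0.45564615 0.0517872 ]
shift [ 0.012  0.004 -0.161] turn 0 rows>= 0.2 | now [505.3  -5.6 134.9] yaw -0.556 q6 1.98 t 77.0
lid_knob 0.87 [196, 168, 123, 121] top 153.7 c [514.7 -11.2] r 25.2 mean [508.4  -7.2]
```

Call:
play_rows(
  steps=[
    [1,0,0,-0.03,0],
    [1,0,0,-0.06,0],
    [1,0,0,-0.09,0],
    [1,0,0,-0.09,0],
    [1,0,0,-0.09,0],
  ],
)

```text
time: 77.55
eef_pos: [505.1, -5.9, 137.8]
tool_rot: [3.141, 0.001, -0.549]
force: [1.7, 2.1, -13.1]
grip_width: 0.368
finger_force: 29.8
```

Call:
play_rows(
  steps=[
    [1,0,0,0.03,0],
    [1,0,0,0.06,0],
    [1,0,0,0.08,0],
    [1,0,0,0.084,1.3],
    [1,0,0,0.088,2.6],
    [1,0,0,0.092,3.9],
    [1,0,0,0.096,5.2],
    [1,0,0,0.1,6.5],
    [1,0,0,0.104,7.8],
    [1,0,0,0.108,9],
  ],
)

```text
time: 78.38
eef_pos: [505.8, -6.4, 134.7]
tool_rot: [-3.142, -0.001, -1.34]
force: [-1.7, 1.3, -0.8]
grip_width: 0.365
finger_force: 29.9
```

Call:
play_rows(
  steps=[
    [1,0,0,0,0],
    [1,0,0,0,0],
    [0,0,0,0,0],
    [0,0,0,0,0],
    [0,0,0,0,0],
    [0,0,0,0,0],
    [0,0,0,0,0],
  ],
)

```text
time: 78.97
eef_pos: [506.0, -6.3, 134.4]
tool_rot: [-3.141, -0.0, -1.334]
force: [-0.0, -1.0, -1.0]
grip_width: 0.71
finger_force: 0.0
```

```bash
python3 - <<'E'
from h import *
im,d,info=knob(fn='w13.png')
plan(505.65,-6.0,141.4)
E
```

```text
lid_knob 0.95 [200, 168, 118, 121] top 152.1 c [506.8  -6.7] r 16.4 mean [507.1  -8.3]
shift [-0.005  0.003 -0.176] turn 0 rows>= 0.2 | now [505.8  -6.2 134.4] yaw -1.335 q6 2.76 t 79.1
```

View pics/w13.png

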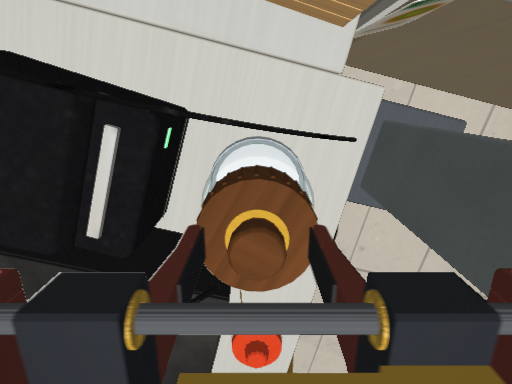

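Call:
play_rows(
  steps=[
    [0,0,0,0,0],
    [0,0,0,0,0],
    [0,0,0,-0.5,0],
    [0,0,0,-1.3,0],
    [0,0,0,-2.2,0],
    [0,0,0,-2.8,0],
    [0,0,0,-2.8,0],
    [0,0,0,-2.8,0],
    [0,0,0,-2.8,0],
  ],
)

```text
time: 79.82
eef_pos: [505.1, -6.0, 245.6]
tool_rot: [3.141, 0.0, -1.335]
force: [0.2, -0.1, -0.9]
grip_width: 0.998
finger_force: 0.0
```

```bash
python3 - <<'E'
from h import *
im,d,info=knob(); P=cloud(d,info)
for lo,hi,r0,r1 in [(146,156,0,14),(122,136,20,36)]:
    r=np.hypot(P[...,0]-505.5,P[...,1]+5.7); M=(d>0)&(r<r1)&(r>r0)&(P[...,2]>lo)&(P[...,2]<hi); p=P[M]
    A=np.c_[p[:,:2]-[505.5,-5.7],np.ones(len(p))]; c=np.linalg.lstsq(A,p[:,2],rcond=None)[0]; print(len(p),c.round(3))
print(env.get_state()['force'])
E
```

```text
lid_knob 0.68 [236, 259, 39, 44] top 46.2 c [464.1 169.2] r 11.7 mean [464.4 167.6]
lid_knob 0.63 [214, 144, 79, 78] top 152.0 c [506.6  -6.7] r 16.3 mean [506.7  -7.5]
727 [-4.0000e-03 -5.0000e-03  1.5215e+02]
2850 [-4.00000e-03 -1.00000e-03  1.30174e+02]
[-0.64987445  0.29532088 -0.01799581]
```

Call:
play_rows(
  steps=[
    [0,0,0,0,-14],
    [0,0,0,0,-14],
    [0,0,0,0,-14],
    [0,0,0,0,-14],
    [0,0,0,0,-14],
    [0,0,0,0,-14],
    [0,0,0,0,-14],
    [0,0,0,0,-14],
    [0,0,0,0,-14],
    [0,0,0,0,-14],
  ],
)

```text
time: 80.75
eef_pos: [504.7, -5.9, 244.6]
tool_rot: [-3.142, 0.003, -0.107]
force: [-0.6, -0.5, -0.2]
grip_width: 1.001
finger_force: 0.0
```

Call:
play_rows(
  steps=[
    [0,0,0,0,-14],
    [0,0,0,0,-14],
    [0,0,0,0,-14],
    [0,0,0,0,-14],
    [0,0,0,0,-14],
    [0,0,0,0,-14],
    [0,0,0,0,-14],
    [0,0,0,0,-14],
    [0,0,0,0,-14],
    [0,0,0,0,-14],
  ],
)

```text
time: 81.58
eef_pos: [504.8, -6.0, 244.6]
tool_rot: [-3.139, 0.001, 1.115]
force: [-0.5, -0.0, -0.0]
grip_width: 1.0
finger_force: 0.0
```

```bash
python3 - <<'E'
from h import *
knob()
plan(505.8,-6.0,132.8)
E
```

```text
lid_knob 0.67 [220, 144, 73, 78] top 151.9 c [506.9  -6. ] r 16.3 mean [507.2  -5.1]
shift [0.01  0.022 2.8  ] turn 0 rows>= 2.7 | now [504.8  -6.  244.8] yaw 1.109 q6 0.31 t 81.7
```

Call:
play_rows(
  steps=[
    [0,0,0.01,0.9,0],
    [0,0,0.01,1.8,0],
    [0,0,0.01,2.5,0],
    [0,0,0.01,2.75,0],
    [0,0,0.01,2.77,0],
    [0,0,0.01,2.77,0],
    [0,0,0.01,2.77,0],
    [0,0,0.01,2.77,0],
  ],
)

```text
time: 82.35
eef_pos: [507.6, -6.5, 137.1]
tool_rot: [3.139, -0.001, 1.108]
force: [0.3, -0.5, 0.2]
grip_width: 0.999
finger_force: 0.0
```

Call:
play_rows(
  steps=[
    [1,0,0,0,0],
    [1,0,0,0,0],
    [1,0,0,0,0],
    [1,0,0,0,0],
    [1,0,0,0,0],
    [1,0,0,0,0],
    [1,0,0,0,0],
    [1,0,0,0,0],
    [1,0,0,0,0],
    [1,0,0,0,0],
  ],
)

```text
time: 83.18
eef_pos: [506.1, -6.3, 135.4]
tool_rot: [-3.141, 0.0, 1.108]
force: [0.1, 0.4, 0.3]
grip_width: 0.367
finger_force: 30.0
```

Call:
play_rows(
  steps=[
    [1,0,0,0,0],
    [1,0,0,0,0],
    [1,0,0,0,0],
  ],
)

```text
time: 83.43
eef_pos: [506.1, -6.3, 135.5]
tool_rot: [-3.142, 0.0, 1.108]
force: [-0.1, 1.2, -0.1]
grip_width: 0.369
finger_force: 30.0
```

Call:
play_rows(
  steps=[
    [1,0,0,0.004,1.4],
    [1,0,0,0.009,2.8],
    [1,0,0,0.013,4.2],
    [1,0,0,0.017,5.6],
    [1,0,0,0.022,7],
    [1,0,0,0.026,8.4],
    [1,0,0,0.03,9.8],
    [1,0,0,0.035,11.2],
    [1,0,0,0.039,12.6],
    [1,0,0,0.044,14],
  ],
)

```text
time: 84.27
eef_pos: [506.0, -6.3, 133.7]
tool_rot: [3.141, 0.0, -0.119]
force: [0.2, 0.3, -0.3]
grip_width: 0.367
finger_force: 30.0
```

Call:
play_rows(
  steps=[
    [1,0,0,0.004,1.4],
    [1,0,0,0.009,2.8],
    [1,0,0,0.013,4.2],
    [1,0,0,0.017,5.6],
    [1,0,0,0.022,7],
    [1,0,0,0.026,8.4],
    [1,0,0,0.03,9.8],
    [1,0,0,0.035,11.2],
    [1,0,0,0.035,12],
    [1,0,0,0.035,12],
  ],
)

```text
time: 85.1
eef_pos: [505.7, -6.2, 132.3]
tool_rot: [3.141, 0.0, -1.163]
force: [-0.7, 0.3, -0.6]
grip_width: 0.366
finger_force: 30.0
```

Call:
play_rows(
  steps=[
    [0,0,0,0,0],
    [0,0,0,0,0],
    [0,0,0,0,0],
    [0,0,0,0,0],
    [0,0,0,-0.6,0],
    [0,0,0,-1.4,0],
    [0,0,0,-2.2,0],
    [0,0,0,-3,0],
    [0,0,0,-3,0],
    [0,0,0,-3,0],
  ],
)

```text
time: 85.93
eef_pos: [507.7, -6.5, 254.4]
tool_rot: [-3.137, -0.003, -1.16]
force: [0.5, 0.8, -0.2]
grip_width: 1.001
finger_force: 0.0
```

```bash
python3 - <<'E'
from h import *
im,d,info=knob(); P=cloud(d,info)
for lo,hi,r0,r1 in [(140,156,0,14),(116,136,20,36)]:
    r=np.hypot(P[...,0]-505.5,P[...,1]+5.7); M=(d>0)&(r<r1)&(r>r0)&(P[...,2]>lo)&(P[...,2]<hi); p=P[M]
    A=np.c_[p[:,:2]-[505.5,-5.7],np.ones(len(p))]; c=np.linalg.lstsq(A,p[:,2],rcond=None)[0]; print(len(p),c.round(3))
plan(505,-6,240)
im,d,info=shot('scene'); P=cloud(d,info)
rect(P,d,100,116)
im,d,info=knob('timer',cam='top'); knob('small_tin',cam='top')
E
```

```text
lid_knob 0.74 [223, 148, 73, 70] top 148.8 c [506.3  -6.7] r 16.4 mean [507.   -7.5]
671 [-1.00000e-03 -9.00000e-03  1.48948e+02]
2654 [-2.00000e-03 -3.00000e-03  1.26983e+02]
shift [-0.008  0.01   0.291] turn 0 rows>= 0.3 | now [505.5  -6.1 251.7] yaw -1.16 q6 2.58 t 86.0
rect c [0. 0.] size 0.0 0.0 yaw 0.0 n 0 zmed nan
timer 0.64 [191, 235, 12, 18] top 47.0 c [467.3 167.3] r 11.1 mean [467.8 167.1]
small_tin 0.79 [150, 233, 24, 23] top 59.6 c [461.3 282.8] r 36.5 mean [461.8 280.7]
  return _methods._mean(a, axis=axis, dtype=dtype,
  ret = ret.dtype.type(ret / rcount)
```

```bash
python3 -c "
from station import env
print(env.job_done())"
```

```text
the job is handed in; nothing more can be done
None
```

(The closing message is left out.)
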